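Dig the red-banded dip tube out of the fittings crate

ROBOT

A 6-joint arm with a two-finger parallel gripper is mounted at the origin on the work surface. World frame = base frame: x ahead of the robot, y to its left, z up, the work surface at z = 0. Lengths are in mm, angles in rad, forces in N, time in s.
With the tool pointing down it reaches from about 400 to 925 mm from the base axis. Payload 3.4 kg.
Tool frame: the origin (TCP) lies midway between the tips of the shut fingers; the grasp point (between the pads) lies 19 mm behind it (manip.hold_point_z is the distance from the TCP to the grasp point, in mm); z points along the fingers, y is the direction in which the jaws open and shut (so a half turn about z gives the same grasp; the last joint's range is limited). The gripper opens to 85 mm and grips with 20 to 120 N. Pads are 22 mm wide; open, the fingers measure 114 mm over their backs; the gripper's body (76 mm by 85 mm) begins 54 mm behind the grasp point. The pads swing forward as they close: fully open they stand 13 mm farther back than shut.
Start: joints at [-1.379, 0.307, 1.506, -0, 1.328, -0.073], TCP at [151.017, -554.82, 231.305] pointing down, gripper open.
Joint ranges: [-3.12, 3.12], [-1.05, 2.28], [0.14, 2.33], [-1.42, 4.57], [0.1, 2.73], [-2.68, 2.68]. Speed limits (rad/s): [2.57, 2.57, 3.14, 3.14, 3.14, 3.14].

INTERFACE

Orientations are given as a unit quaternion [x, y, z, w].
In Python, from bench import manip gives the robot as it stands.
- The arm moves only by the tool jog_arm, never from a script. Its argument "deltas" is a list that holds one entry, the list of rows, each a list of 5 numbers: the shift along the tool's x, y, z in cm, then the turn about the tool's z in degrees, then the opening in per cent of the stroke, from 0 (shut) to 100 (fully open). A call has 1 to 20 rows; each row shifts and turns the commanded pose from where the row before left it, along the tool's axes as they then stand; what a row does not reach is not made up. A row lasts 1/10 s, in which the tool goes at most 50 mm and 8.59 degrees, less where a joint would pass 70% of its speed; a pose out of reach is approached as far as the arm can. A call is refused whole if a number of a shift passes 5 or a number of a turn 8.59, either way. A call with a gripper value outside its range is refused whole. The fingers move at their own pace and stop on an object; "newtons" is the grip in N (left out, the last holds). Time passes only in rows, so rows that do not move let the fingers close. It gives the time, the measured TCP pose, the force and the opening at its end, in the units of the state.
- manip.get_state(): the state, without advancing time (a new reading comes with each control period).
- manip.snapshot(name): name is "scene" or "top" or "wrist"; returns a dict with "img" (400x640x3 uint8, blue, green, red), "fx", "fy", "cx", "cy" (pixels), "k1" (the pictures are not rectified: a ray, as slopes to the right and down, at radius r is drawn at 1 + k1 r^2 times it, then the intrinsics apply), "extrinsics" (4x4, takes a point from camera to world coordinates). Camera axes: x right, y down, z forward; pixel columns grow to the right and rows downward; lengths in mm; the calibration is good to about 2 mm. A picture is of the moment at which its call begins. There is no depth.
- manip.finish_job(): hands the job in, once; it reports no verdict.
The state is a dict: "time_s": time; "joint_positions": joint angles; "joint_velocities": joint speeds; "joint_torque": joint torques, N m; "tool_pos": TCP position; "orientation": TCP orientation; "wrist_force": force on the tool from outside, world axes, zero at the start; "wrist_torque": the same for the moment, N m; "gripper_width": finger opening in mm.
Only numpy, scipy, OpenCV 4.12 (cv2) and the standard library are available. Lean on these libraries where they do the work, as an engineer would, in place of code of your own. Each camera call takes 0.05 s, during which the arm holds its last target.

TASK

Fetch the red-banded dip tube from the bottom of the blue fittings crate for sterilising. Lift the grey lift-out tray off the crate by its handle and set it down on the middle of the blue bench pad, lay every steel tee out of the crate onto the green drip mat, and only then take the red-banded tube out and lay it flat along the metal sterilising pan. Then tidy up: put all the tees back in the crate (the white-banded tube stays there), set the lift-out tray back across the middle of the crate so that it sits level with both flanges on the rim, and leave the other things on the bench where they are.

Things in the scene. Friction and masses are not known exactly. Their poses are not given: they have to be found in the camera images.
- crate: Open blue plastic crate standing on the bench, fixed: 240 mm along its x, 300 mm along its y, 78 mm high, walls and floor 5 mm thick (inside 230 x 290 mm). Origin at the centre of its underside; z up. The inner floor is 5 mm and the rim 78 mm above the origin.
- lift_tray: Grey lift-out tray, 0.45 kg, seals and plugs fixed in it: tub 218 (x) x 120 (y) x 38 mm; a flange along each x end reaches x = +-125 mm, its underside 6 mm above the tray's. Origin: centre of underside, z up. Seated, it spans the crate, x along the crate's x, flanges on both long rims, origin 72 mm above the crate's, 6 mm of play each side in x; anywhere near the middle of the crate's length is right.
- tray_handle (a point): Centre of the lift-out tray's black handle bar, 85 mm above the tray's underside, over the middle of the tray: a straight bar 14 x 14 mm in section running along the tray's x, 206 mm free between two posts, with 40 mm of open space under it.
- tee1: Steel pipe tee, 0.3 kg (2 or 3 of tee1-3 are present). Run along x: tube 25 mm dia., flanges 50 mm dia. and 6 mm thick at x = +-51 to +-57 mm. Branch along +y: 25 mm tube, same flange at y = 51 to 57 mm. Origin where the axes meet, 25 mm up when it lies flat (z up or down). Grip across the run between branch and flange, 32 mm from the origin. Starts near level across both tubes, run along the crate's x.
- tee2: Stainless pipe tee, the same as tee1.
- tee3: Stainless pipe tee, the same as tee1.
- dip_tube: The target: steel dip tube with red bands, 0.2 kg, 220 mm long along its x; tube 14 mm in diameter, a dark hexagon nut 24 mm across flats and 14 mm long at each end. Origin at mid-length on its axis, 12 mm above what it lies on (it rests on its nuts' flats). Starts on the crate's floor along the crate's y, under the tees, nearer the robot or farther than the white-banded tube.
- spare_tube: Dip tube with white bands, otherwise the same as dip_tube, lying parallel to it 76 mm away on the crate's floor. It stays in the crate.
- drip_mat: Green silicone mat on the bench, fixed, 220 mm along its x, 280 mm along its y, 3 mm thick. Origin at the centre of its underside. A tee counts as on the mat when its origin is over the mat and it does not lie on top of another tee.
- bench_pad: Blue bench pad, fixed, 160 mm along its x, 260 mm along its y, 3 mm thick, for the lift-out tray (any way round; its middle near the pad's middle). Origin at the centre of its underside.
- pan: Shallow open metal sterilising pan on the bench, fixed, 256 mm along its x, 86 mm along its y, 24 mm high, walls and floor 4 mm thick. Origin at the centre of its underside. The tube lies in it along its x, either end first.
- wash_bottle: White wash bottle with red cap, 68 mm across, 190 mm tall; leave alone. Origin under its middle.
- jar: Amber jar with blue cap, 68 mm across, 110 mm tall; leave alone. Origin under its middle.
- beaker: Glass beaker, 76 mm across, 100 mm tall; leave alone. Origin under its middle.
- spray_bottle: Pink spray bottle with white head, 74 mm across, 205 mm tall; leave alone. Origin under its middle.
- clamp: Steel ring clamp, 75 mm across, 14 mm high, lying on the bench; leave alone. Origin under its middle.
Mind the look-alikes: they are no part of the job. Leave any brown look-alike of the tee3 alone.

How it is judged:
By the outcome, as a careful person would: the job done as asked, in the order asked, and still so for the second after the job is handed in, with the robot touching nothing.
Of tee1, tee2, tee3 only 2 to 3 are there at a start; the rules pass over those that are not, and their reading is None.
At some moment in a run one of tee1, tee2, tee3 may be knocked a few centimetres aside while the robot is not near it.
Once in a run the grip may slacken for a moment while it holds something.
It also fails if it takes over 210 s, if anything falls off the work surface, if the arm or the gripper's body presses on something with over 40 N, if the wrist force passes 120 N, or if a joint passes its speed limit or range.

## Working session

There is one attempt and no reset: what is moved stays moved. The work goes in short steps, Python scripts to look and compute and a tool call to move; the robot and the scene stay as the last step left them, time stands still between calls to the robot, and variables do not carry over. Pictures are saved under pics/ and viewed, and the job is handed in when it is done.

Besides the shell and the picture viewer there is one more tool, called after "Call:" as name(argument=value, ...) on one line, values as JSON. jog_arm: Moves the arm, as the interface text tells. Its arguments: {"type":"object","properties":{"deltas":{"type":"array","items":{"type":"array","items":{"type":"array","items":{"type":"number"}}}},"newtons":{"type":"number"}},"required":["deltas"]}

```bash
ls; mkdir -p pics; cat > h.py <<'E'
import numpy as np, cv2
from bench import manip
from scipy.spatial.transform import Rotation as R
def snap(n,f):
    s=manip.snapshot(n); cv2.imwrite('pics/'+f+'.png',s['img']); 
    np.savez('pics/'+f+'.npz',**{k:np.asarray(v) for k,v in s.items()}); return s
def load(f): 
    return dict(np.load('pics/'+f+'.npz'))
def w(s,u,v,z):
    K=np.array([[s['fx'],0,s['cx']],[0,s['fy'],s['cy']],[0,0,1]],float)
    x=(u-s['cx'])/s['fx'];y=(v-s['cy'])/s['fy'];d=np.array([x,y]);p=d.copy()
    for _ in range(20): p=d/(1+s['k1']*(p@p))
    E=s['extrinsics'];r=E[:3,:3]@np.array([p[0],p[1],1]);o=E[:3,3]
    return (o+r*(z-o[2])/r[2]).round(1)
def px(s,P):
    E=s['extrinsics'];c=E[:3,:3].T@(np.array(P,float)-E[:3,3]);p=c[:2]/c[2];p=p*(1+s['k1']*(p@p))
    return (p*[s['fx'],s['fy']]+[s['cx'],s['cy']]).round(1)
def crop(f,x0,y0,x1,y1,k,name):
    im=cv2.imread('pics/'+f+'.png')[y0:y1,x0:x1]; cv2.imwrite('pics/'+name+'.png',cv2.resize(im,None,fx=k,fy=k,interpolation=cv2.INTER_CUBIC))
def st():
    s=manip.get_state(); r=R.from_quat(s['orientation']).as_matrix()
    print(s['time_s'],np.round(s['tool_pos'],1),'x',r[:,0].round(3),'y',r[:,1].round(3),'z',r[:,2].round(3),'F',np.round(s['wrist_force'],1),'w',s['gripper_width'],'q',np.round(s['joint_positions'],2)); return s,r
def go(x,y,z,jaw=None):
    """print tool-frame shift in cm to the point, turn for jaw dir angle (deg, world, mod 180)"""
    s,r=st(); d=r.T@(np.array([x,y,z])-s['tool_pos'])/10
    print('shift cm',d.round(2))
    if jaw is not None:
        a=np.degrees(np.arctan2(r[1,1],r[0,1])); t=(jaw-a+90)%180-90
        print('world turn',t.round(1),'tool turn (z down)',(-t).round(1))
E
python3 - <<'E'
from h import *
for n in ['scene','top','wrist']:
    s=snap(n,n+'0'); print(n,s['fx'],s['cx'],s['cy'],s['k1'],s['extrinsics'].round(3) if hasattr(s['extrinsics'],'round') else s['extrinsics'])
st(); print(manip.hold_point_z)
E
```

```text
pics
scene 419.2603799824414 311.98252551881126 202.49497904729645 -0.11081643932304455 [[ 5.51000e-01  5.60000e-01 -6.19000e-01  1.19920e+03]
 [ 8.34000e-01 -3.53000e-01  4.24000e-01 -4.76595e+02]
 [ 1.90000e-02 -7.50000e-01 -6.61000e-01  8.96717e+02]
 [ 0.00000e+00  0.00000e+00  0.00000e+00  1.00000e+00]]
top 422.8199393573385 313.5108437872973 199.0906901627258 -0.009380891693145306 [[ 1.040000e-01 -9.710000e-01  2.170000e-01  2.557030e+02]
 [-9.950000e-01 -1.020000e-01  2.300000e-02 -2.614000e+00]
 [ 0.000000e+00 -2.190000e-01 -9.760000e-01  1.136753e+03]
 [ 0.000000e+00  0.000000e+00  0.000000e+00  1.000000e+00]]
wrist 282.48464685553364 317.28261897511425 196.48462189638627 -0.03464528619971464 [[ 2.65000e-01 -9.27000e-01 -2.66000e-01  2.18134e+02]
 [-9.64000e-01 -2.55000e-01 -7.10000e-02 -5.35997e+02]
 [-2.00000e-03  2.75000e-01 -9.61000e-01  3.71465e+02]
 [ 0.00000e+00  0.00000e+00  0.00000e+00  1.00000e+00]]
0.15 [ 150.9 -554.3  230.6] x [0.965 0.263 0.   ] y [ 0.263 -0.965 -0.002] z [-0.     0.002 -1.   ] F [0.5 0.5 0.6] w 85.40741612562636 q [-1.38  0.31  1.51  0.    1.33 -0.07]
18.700000000000003
```

View pics/top0.png

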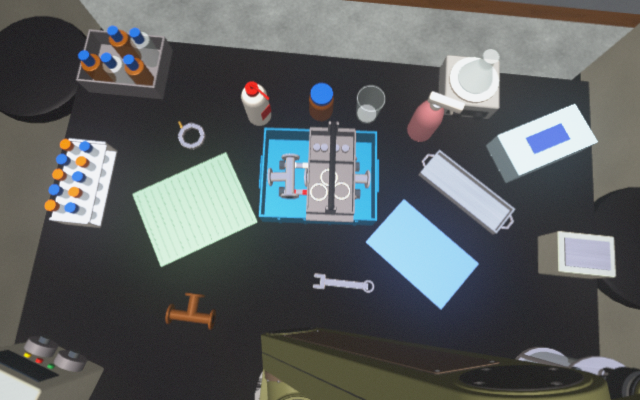

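View pics/scene0.png

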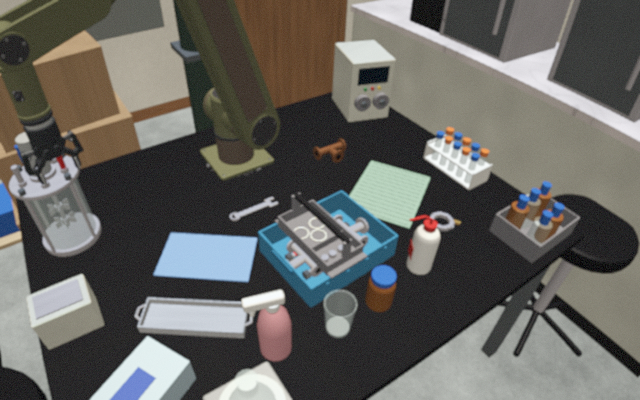

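View pics/wrist0.png

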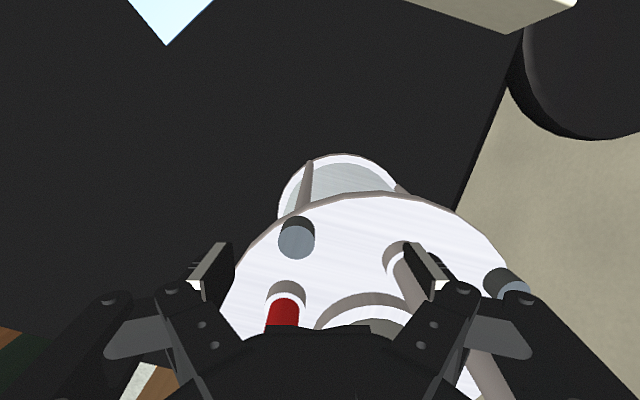

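```bash
python3 - <<'E'
from h import *
crop('top0',250,110,400,235,5,'c1')
crop('top0',120,110,280,275,4,'c2')
crop('top0',355,90,530,320,3,'c3')
E
```

```text
(no output)
```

View pics/c1.png

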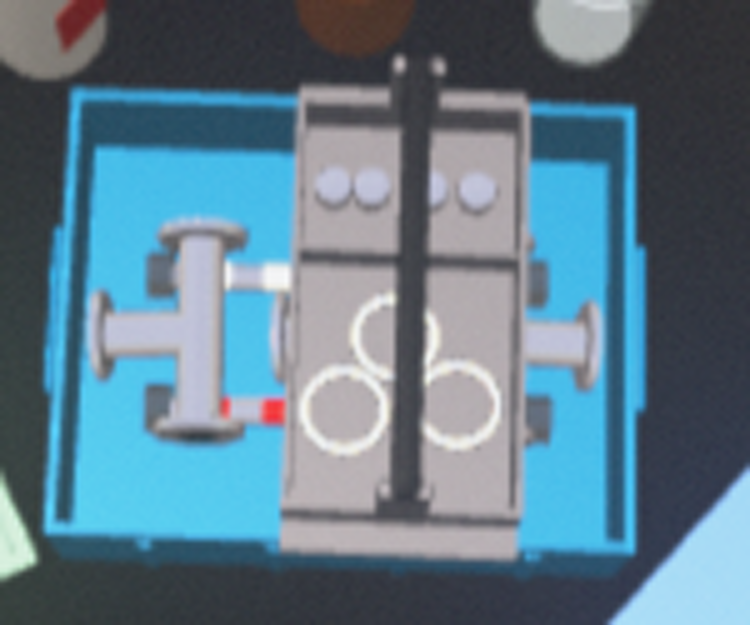

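View pics/c3.png

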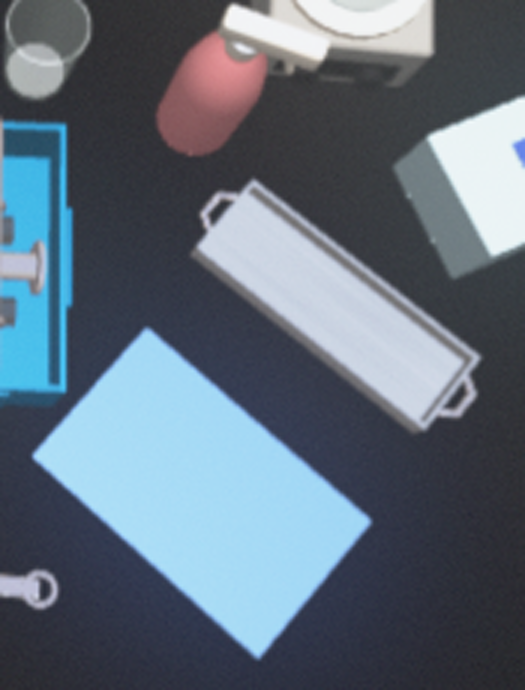

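View pics/c2.png

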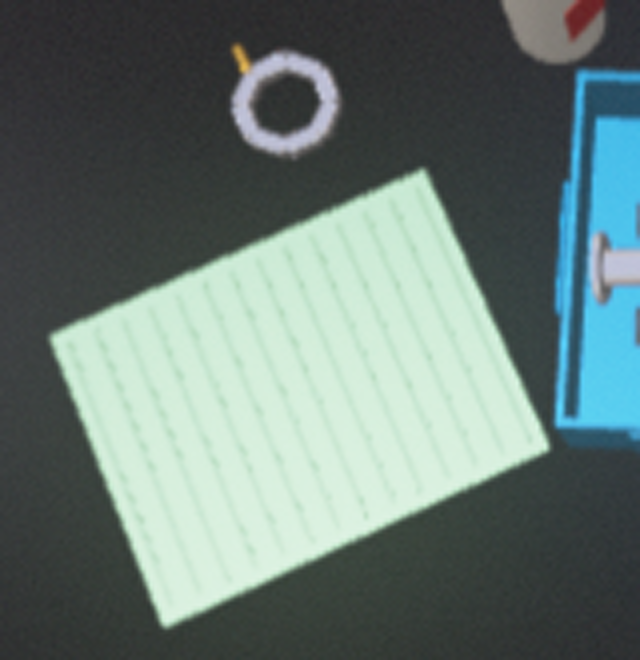

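```bash
python3 - <<'E'
from h import *
s=load('top0')
def rep(n,pts,z):
    P=np.array([w(s,*p,z) for p in pts]); print(n,P.tolist(),'ctr',P.mean(0).round(1))
    for i in range(len(P)):
        d=P[(i+1)%len(P)]-P[i]; print('   ',np.linalg.norm(d).round(1),np.degrees(np.arctan2(d[1],d[0])).round(1))
rep('crate',[(264.4,128),(377,131),(377,221),(259.4,216.6)],78)
rep('pad',[(404.3,199.3),(479,263.3),(441.3,309.3),(366,242.3)],3)
rep('pan',[(439.3,150.7),(514.7,208.7),(494.7,233),(420,174)],24)
rep('mat',[(226.3,152.5),(257.5,222.5),(161.3,267),(132.5,194)],3)
rep('handle top',[(333.6,125),(330.6,208)],164)
rep('tray',[(310,128),(355.5,129),(354,220),(306.5,220)],110)
E
```

```text
crate [[671.1, 172.5, 78.0], [693.9, -126.8, 78.0], [451.6, -144.1, 78.0], [431.8, 154.1, 78.0]] ctr [562.1  13.9  78. ]
    300.2 -85.6
    242.9 -175.9
    298.9 93.8
    240.0 4.4
pad [[533.6, -224.5, 3.0], [379.9, -432.6, 3.0], [250.8, -337.3, 3.0], [404.6, -128.9, 3.0]] ctr [ 392.2 -280.8    3. ]
    258.7 -126.4
    160.5 143.6
    259.0 53.6
    160.6 -36.5
pan [[676.5, -309.1, 24.0], [533.6, -517.6, 24.0], [461.9, -464.6, 24.0], [603.8, -259.1, 24.0]] ctr [ 569.  -387.6   24. ]
    252.8 -124.4
    89.2 143.5
    249.7 55.4
    88.2 -34.5
mat [[616.4, 282.2, 3.0], [427.6, 168.2, 3.0], [282.2, 406.6, 3.0], [470.5, 522.1, 3.0]] ctr [449.2 344.8   3. ]
    220.5 -148.9
    279.2 121.4
    220.9 31.5
    280.8 -58.7
handle top [[662.8, -9.6, 164.0], [455.2, -22.1, 164.0]] ctr [559.  -15.8 164. ]
    208.0 -176.6
    208.0 3.4
tray [[670.8, 49.9, 110.0], [680.4, -67.4, 110.0], [442.3, -83.4, 110.0], [430.1, 32.9, 110.0]] ctr [555.9 -17.  110. ]
    117.7 -85.3
    238.6 -176.2
    116.9 96.0
    241.3 4.0
```

```bash
python3 - <<'E'
from h import *
go(560,-16,290,-86)
E
```

```text
0.15 [ 150.9 -554.3  230.6] x [0.965 0.263 0.   ] y [ 0.263 -0.965 -0.002] z [-0.     0.002 -1.   ] F [0.5 0.5 0.6] w 85.40741612562636 q [-1.38  0.31  1.51  0.    1.33 -0.07]
shift cm [ 53.61 -41.2   -5.87]
world turn -11.2 tool turn (z down) 11.2
```

Call:
jog_arm(deltas=[[[0,0,-3,0,100],[0,0,-3,0,100],[2.98,-2.29,0,0,100],[2.98,-2.29,0,0,100],[2.98,-2.29,0,0,100],[2.98,-2.29,0,0,100],[2.98,-2.29,0,0,100],[2.98,-2.29,0,0,100],[2.98,-2.29,0,0,100],[2.98,-2.29,0,0,100],[2.98,-2.29,0,0,100],[2.98,-2.29,0,0,100],[2.98,-2.29,0,0,100],[2.98,-2.29,0,0,100],[2.98,-2.29,0,0,100],[2.98,-2.29,0,0,100],[2.98,-2.29,0,0,100],[2.98,-2.29,0,0,100],[2.98,-2.29,0,0,100],[2.98,-2.29,0,0,100]]], newtons=80)

```text
time_s: 2.15
tool_pos: [560.8, -14.8, 291.0]
orientation: [0.991, 0.133, -0.0, -0.0]
wrist_force: [1.2, -1.4, 0.1]
gripper_width: 85.2
```

Call:
jog_arm(deltas=[[[0,0,0,5.6,100],[0,0,0,5.6,100],[0,0,0,0,100],[0,0,0,0,100]]])

```text
time_s: 2.55
tool_pos: [560.0, -16.2, 291.0]
orientation: [0.999, 0.036, -0.0, -0.0]
wrist_force: [0.2, 0.2, 0.7]
gripper_width: 85.4
```

```bash
python3 - <<'E'
from h import *
s=snap('wrist','w1'); go(560.5,-16,138,-86)
print(s['extrinsics'])
for x in (-103,103): 
  a=np.radians(4); print(px(s,[560.5+x*np.cos(a),-16+x*np.sin(a),164]))
E
```

```text
2.6 [560.1 -16.3 291.1] x [ 0.997  0.072 -0.   ] y [ 0.072 -0.997 -0.   ] z [-0.  0. -1.] F [-0.6 -0.2 -0.6] w 85.48255379706254 q [-0.1   0.25  1.44  0.    1.45  1.39]
shift cm [ 0.05 -0.03 15.31]
world turn -0.1 tool turn (z down) 0.1
[[ 7.47369331e-02 -9.58526520e-01 -2.75029636e-01  6.29613997e+02]
 [-9.97203262e-01 -7.17793050e-02 -2.08179238e-02 -1.10104723e+01]
 [ 2.13095918e-04  2.75816318e-01 -9.61210338e-01  4.31941528e+02]
 [ 0.00000000e+00  0.00000000e+00  0.00000000e+00  1.00000000e+00]]
[316.6 281.1]
[317.6  76.3]
```

View pics/w1.png

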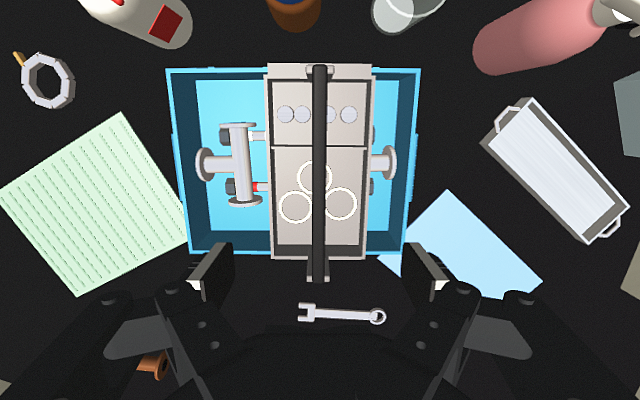

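Call:
jog_arm(deltas=[[[0,0.1,3,0,100],[0,0,3,0,100],[0,0,3,0,100],[0,0,3,0,100],[0,0,2,0,100],[0,0,1.3,0,100],[0,0,0,0,100],[0,0,0,0,0],[0,0,0,0,0],[0,0,0,0,0],[0,0,0,0,0],[0,0,0,0,0],[0,0,0,0,0],[0,0,0,0,0]]], newtons=100)

```text
time_s: 4.0
tool_pos: [560.7, -17.3, 139.2]
orientation: [0.999, 0.035, 0.001, 0.0]
wrist_force: [-1.3, 0.3, 5.7]
gripper_width: 12.1
```

Call:
jog_arm(deltas=[[[0,0,-1,0,0],[0,0,-1.5,0,0],[0,0,-2,0,0],[0,0,-2,0,0],[0,0,-1.5,0,0],[0,0,0,0,0],[0,0,0,0,0]]])

```text
time_s: 4.7
tool_pos: [559.8, -17.1, 217.8]
orientation: [0.999, 0.035, -0.0, -0.0]
wrist_force: [-0.5, 0.6, -5.2]
gripper_width: 12.1
```

```bash
python3 - <<'E'
from h import *
s=snap('top','t2'); go(392,-281,150,-36.4)
crop('t2',230,90,420,260,4,'t2c')
E
```

```text
4.75 [559.4 -17.  217.2] x [ 0.998  0.07  -0.002] y [ 0.07  -0.998 -0.   ] z [-0.002  0.    -1.   ] F [-0.6 -0.5 -4.4] w 11.84143263038576 q [-0.11  0.3   1.56  0.    1.29  1.39]
shift cm [-18.53  25.16   6.75]
world turn 49.6 tool turn (z down) -49.6
```

View pics/t2c.png

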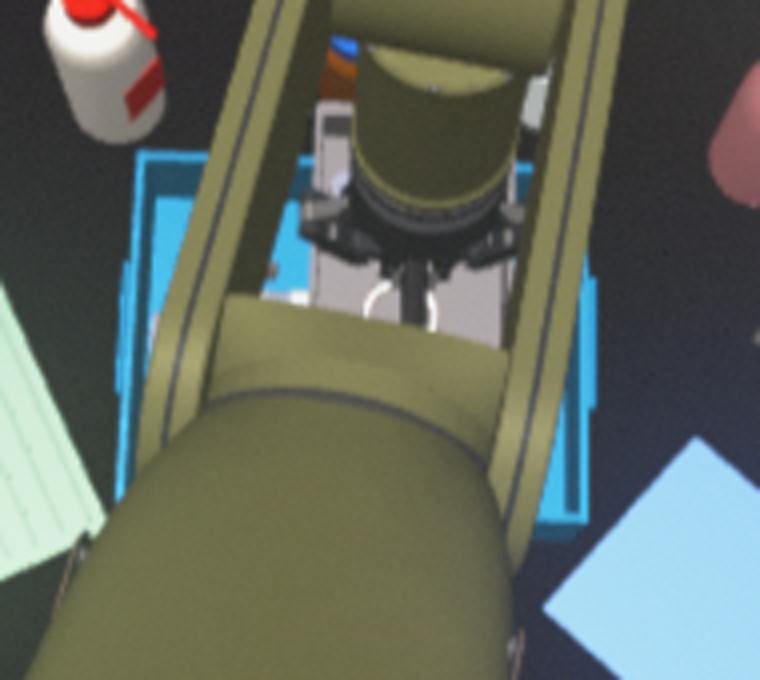

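Call:
jog_arm(deltas=[[[-0.8,1.1,0,0,0],[-1.5,2.0,0,0,0],[-1.5,2.0,0,0,0],[-1.5,2.0,0,0,0],[-1.5,2.0,0,0,0],[-1.5,2.0,0,0,0],[-1.5,2.0,0,0,0],[-1.5,2.0,0,0,0],[-1.5,2.0,0,0,0],[-1.5,2.0,0,0,0],[-1.5,2.0,0,0,0],[-1.5,2.0,0,0,0],[-1.2,2.0,0,0,0],[0,0,0,-6.2,0],[0,0,0,-6.2,0],[0,0,0,-6.2,0],[0,0,0,-6.2,0],[0,0,0,-6.2,0],[0,0,0,-6.2,0],[0,0,0,-6.2,0]]])

```text
time_s: 6.75
tool_pos: [391.9, -280.4, 217.3]
orientation: [0.915, 0.404, -0.001, -0.001]
wrist_force: [1.2, -0.0, -4.5]
gripper_width: 11.9
```

Call:
jog_arm(deltas=[[[0,0,2,-6.2,0],[0,0,2,0,0],[0,0,2,0,0],[0,0,1,0,0],[0,0,0,0,0],[0,0,0,0,0]]])

```text
time_s: 7.35
tool_pos: [393.3, -280.8, 148.4]
orientation: [0.893, 0.451, -0.0, -0.0]
wrist_force: [-0.4, -0.9, -3.8]
gripper_width: 12.5
```

```bash
python3 - <<'E'
from h import *
s=snap('wrist','w2'); go(392,-281,72,-36.4)
s=snap('top','t3')
E
```

```text
7.4 [ 393.8 -281.1  148.9] x [ 0.593  0.805 -0.   ] y [ 0.805 -0.593  0.001] z [ 0.001 -0.001 -1.   ] F [-0.3  0.4 -4. ] w 11.85810184151516 q [-0.71  0.26  1.81 -0.    1.07 -0.07]
shift cm [-0.09 -0.16  7.69]
world turn -0.0 tool turn (z down) 0.0
```

View pics/t3.png

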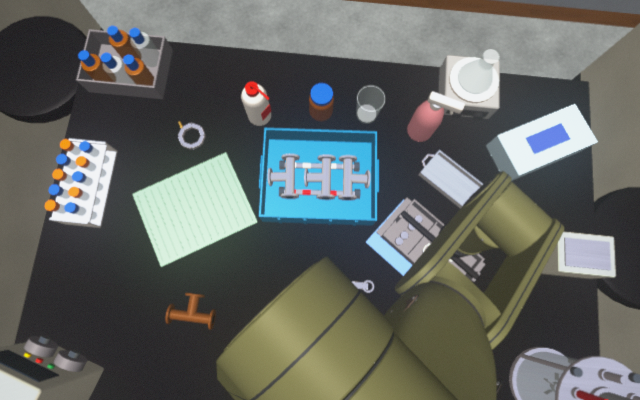

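View pics/w2.png

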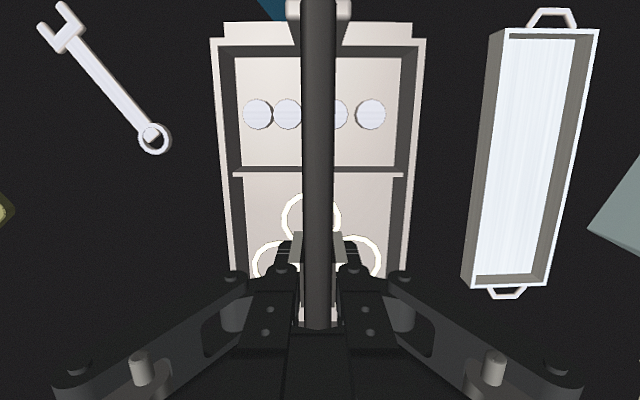

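Call:
jog_arm(deltas=[[[0,0,2,0,0],[0,0,2,0,0],[0,0,1.5,0,0],[0,0,1,0,0],[0,0,0.5,0,0],[0,0,0.5,0,0],[0,0,0.2,0,0],[0,0,0,0,0],[0,0,0,0,0]]])

```text
time_s: 8.35
tool_pos: [393.8, -280.8, 71.7]
orientation: [0.892, 0.451, 0.0, 0.0]
wrist_force: [-0.1, 0.7, -3.9]
gripper_width: 12.1
```

Call:
jog_arm(deltas=[[[0,0,0.1,0,0],[0,0,0.1,0,0],[0,0,0.1,0,0],[0,0,0,0,0]]])

```text
time_s: 8.75
tool_pos: [393.9, -280.9, 70.1]
orientation: [0.892, 0.451, 0.0, 0.001]
wrist_force: [-1.2, -0.3, 13.6]
gripper_width: 12.8
```

Touching down. Release and go up.

Call:
jog_arm(deltas=[[[0,0,0,0,100],[0,0,0,0,100],[0,0,0,0,100],[0,0,0,0,100],[0,0,0,0,100],[0,0,0,0,100],[0,0,0,0,100],[0,0,-1,0,100],[0,0,-3,0,100],[0,0,-4,0,100],[0,0,-4,0,100],[0,0,-4,0,100],[0,0,-4,0,100]]])

```text
time_s: 10.05
tool_pos: [393.1, -280.2, 270.8]
orientation: [0.892, 0.451, 0.0, 0.0]
wrist_force: [-0.1, 0.5, -0.9]
gripper_width: 85.2
```

```bash
python3 - <<'E'
from h import *
s=snap('wrist','w3'); st(); snap('top','t4'); crop('t4',250,110,390,235,5,'t4c');
E
```

```text
10.1 [ 396.2 -282.9  277.7] x [ 0.593  0.805 -0.001] y [ 0.805 -0.593  0.013] z [ 0.01  -0.009 -1.   ] F [ 1.6 -1.6  4.2] w 85.25274363211389 q [-0.71  0.14  1.61  0.    1.37 -0.07]
```

View pics/w3.png

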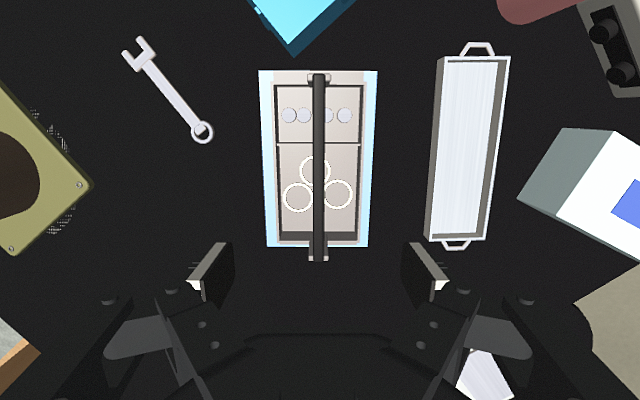

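View pics/t4c.png

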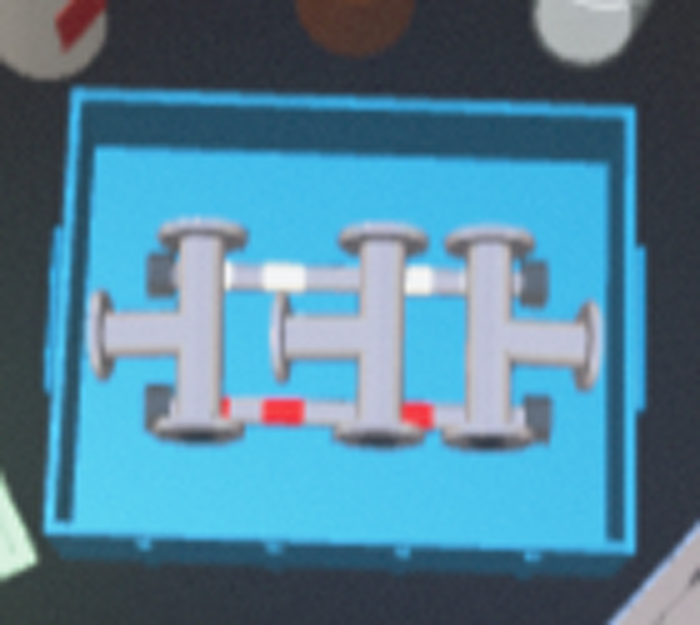

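```bash
python3 - <<'E'
from h import *
s=load('t4')
c=np.array([562.5,13.5]);a=np.radians(4.2)
Rm=np.array([[np.cos(a),np.sin(a)],[-np.sin(a),np.cos(a)]])
def q(n,u,v,z):
    P=w(s,250+u/5,110+v/5,z); print(n,P,'crate',(Rm@(P[:2]-c)).round(1))
q('A',201,332,46);q('B',381,336,46);q('C',488,342,46)
for n,u in (('A',(203,202)),('B',(383,378)),('C',(490,487))):
    q(n+'far flange top',u[0],222,61.5)
q('Aend',201,420,46);q('Bend',379,422,46);q('Cend',486,426,46)
q('white L',182,272,22);q('white R',505,283,22);q('red L',180,409,22);q('redR',510,417,22)
q('nutWL',148,272,20);q('nutWR',548,283,20);q('nutRL',146,407,20);q('nutRR',550,418,20)
E
```

```text
A [554.   91.3  46. ] crate [-2.8 78.2]
B [561.8  -4.8  46. ] crate [ -2.  -18.2]
C [564.5 -62.   46. ] crate [ -3.5 -75.4]
Afar flange top [610.4  95.9  61.5] crate [53.8 78.7]
Bfar flange top [6.204e+02 4.000e-01 6.150e+01] crate [ 56.8 -17.3]
Cfar flange top [626.4 -56.5  61.5] crate [ 58.6 -74.5]
Aend [505.9  85.6  46. ] crate [-51.2  76.1]
Bend [514.7  -8.3  46. ] crate [-49.3 -18.2]
Cend [518.4 -64.9  46. ] crate [-49.7 -75. ]
white L [593.5 107.7  22. ] crate [37.8 91.7]
white R [605.8 -69.7  22. ] crate [ 37.1 -86.1]
red L [516.4  99.6  22. ] crate [-39.7  89.2]
redR [530.6 -78.8  22. ] crate [-38.6 -89.7]
nutWL [592.2 126.6  20. ] crate [ 37.9 110.6]
nutWR [608.9 -93.4  20. ] crate [  38.4 -110. ]
nutRL [516.  118.3  20. ] crate [-38.7 107.9]
nutRR [ 532.8 -100.6   20. ] crate [ -38.  -111.6]
```

```bash
cat >> h.py <<'E'
C0=np.array([562.5,13.5]);AC=np.radians(4.2)
RC=np.array([[np.cos(AC),-np.sin(AC)],[np.sin(AC),np.cos(AC)]])
M0=np.array([449.2,344.8]);AM=np.radians(31.5)
RM=np.array([[np.cos(AM),-np.sin(AM)],[np.sin(AM),np.cos(AM)]])
def cr(x,y): return C0+RC@np.array([x,y])
def mt(x,y): return M0+RM@np.array([x,y])
E
python3 - <<'E'
from h import *
p=cr(-31,78); print(p); go(*p,250,-85.8)
E
```

```text
[525.87067183  89.02014511]
10.15 [ 396.3 -283.   275.1] x [ 0.593  0.805 -0.001] y [ 0.805 -0.593  0.013] z [ 0.01  -0.009 -1.   ] F [1.4 0.1 1.3] w 85.27771564677586 q [-0.71  0.14  1.62  0.    1.37 -0.07]
shift cm [ 37.64 -11.66   2.32]
world turn -49.4 tool turn (z down) 49.4
```

Call:
jog_arm(deltas=[[[1.6,-0.5,0,0,53],[3.15,-0.97,0,0,53],[3.15,-0.97,0,0,53],[3.15,-0.97,0,0,53],[3.15,-0.97,0,0,53],[3.15,-0.97,0,0,53],[3.15,-0.97,0,0,53],[3.15,-0.97,0,0,53],[3.15,-0.97,0,0,53],[3.15,-0.97,0,0,53],[3.15,-0.97,0,0,53],[3.15,-0.97,0,0,53],[1.5,-0.5,0,0,53],[0,0,0,7,53],[0,0,0,7,53],[0,0,0,7,53],[0,0,0,7,53],[0,0,0,7,53],[0,0,0,7,53],[0,0,0,7.4,53]]])

```text
time_s: 12.15
tool_pos: [522.7, 92.0, 268.0]
orientation: [0.999, 0.034, -0.001, 0.0]
wrist_force: [-0.6, 0.8, 0.4]
gripper_width: 45.1
```

Call:
jog_arm(deltas=[[[0,0,2,0,53],[0,0,0,0,53],[0,0,0,0,53]]])

```text
time_s: 12.45
tool_pos: [522.6, 92.2, 248.0]
orientation: [0.999, 0.037, -0.001, 0.0]
wrist_force: [0.1, 0.4, 0.4]
gripper_width: 44.9
```

```bash
python3 - <<'E'
from h import *
s=snap('wrist','w4');p=cr(-31,78); go(*p,100,-85.8)
for n,(x,y) in dict(A=(-1,78),B=(-1,-18),C=(-1,-75)).items():
  print(n,px(s,[*cr(x,y),36.5]),px(s,[*cr(x+51,y),36.5]),px(s,[*cr(x-31,y),36.5]))
crop('w4',140,20,540,320,2,'w4c')
E
```

```text
12.5 [523.2  92.3 248.5] x [ 0.997  0.074 -0.   ] y [ 0.074 -0.997  0.   ] z [-0. -0. -1.] F [-0.   0.1  0.9] w 44.709188317551316 q [ 0.1   0.23  1.57 -0.    1.34  1.59]
shift cm [ 0.25  0.34 14.85]
world turn -0.0 tool turn (z down) 0.0
A [319.9 146.2] [320.1 103. ] [319.8 170.9]
B [397.3 146.6] [400.6 103.5] [395.4 171.2]
C [442.8 146.9] [447.7 104.1] [439.8 171.4]
```

View pics/w4c.png

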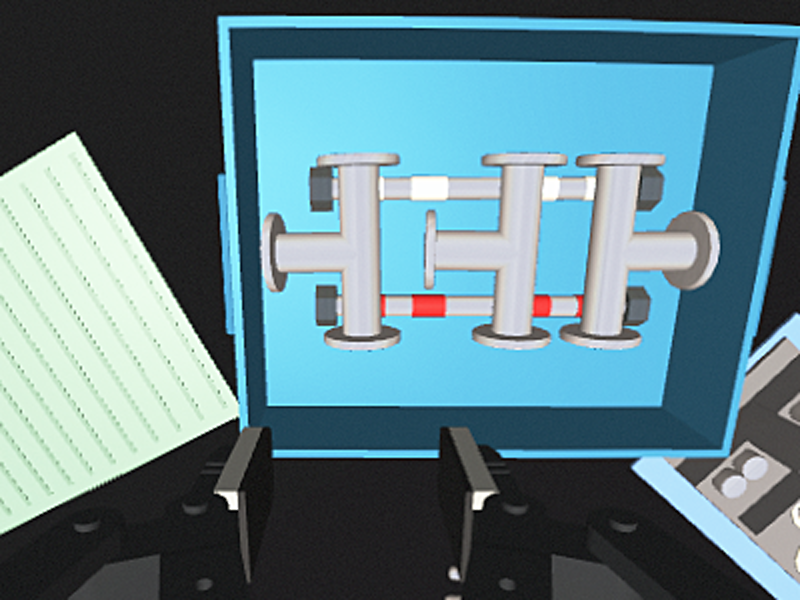

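Call:
jog_arm(deltas=[[[0.25,0.34,3,0,53],[0,0,4,0,53],[0,0,4,0,53],[0,0,4,0,53],[0,0,3,0,53],[0,0,1.5,0,53],[0,0,1,0,53],[0,0,0.7,0,53],[0,0,0.5,0,53],[0,0,0,0,53],[0,0,0,0,53]]])

```text
time_s: 13.6
tool_pos: [526.8, 89.5, 32.0]
orientation: [0.999, 0.037, 0.001, -0.0]
wrist_force: [-0.3, -0.4, 1.1]
gripper_width: 45.3
```

Call:
jog_arm(deltas=[[[0,0,0.1,0,0],[0,0,0,0,0],[0,0,0,0,0],[0,0,0,0,0],[0,0,0,0,0],[0,0,0,0,0]]], newtons=100)

```text
time_s: 14.2
tool_pos: [526.6, 89.7, 31.3]
orientation: [0.999, 0.037, 0.001, -0.0]
wrist_force: [-1.2, 0.2, 5.8]
gripper_width: 21.5
```

```bash
python3 - <<'E'
from h import *
st();s=snap('scene','s5');crop('s5',250,180,410,300,5,'s5c')
E
```

```text
14.2 [526.6  89.7  31.3] x [0.997 0.073 0.002] y [ 0.073 -0.997 -0.   ] z [ 0.001  0.001 -1.   ] F [-1.2  0.2  5.8] w 21.503056224817445 q [0.09 0.48 1.83 0.   0.82 1.59]
```

View pics/s5c.png

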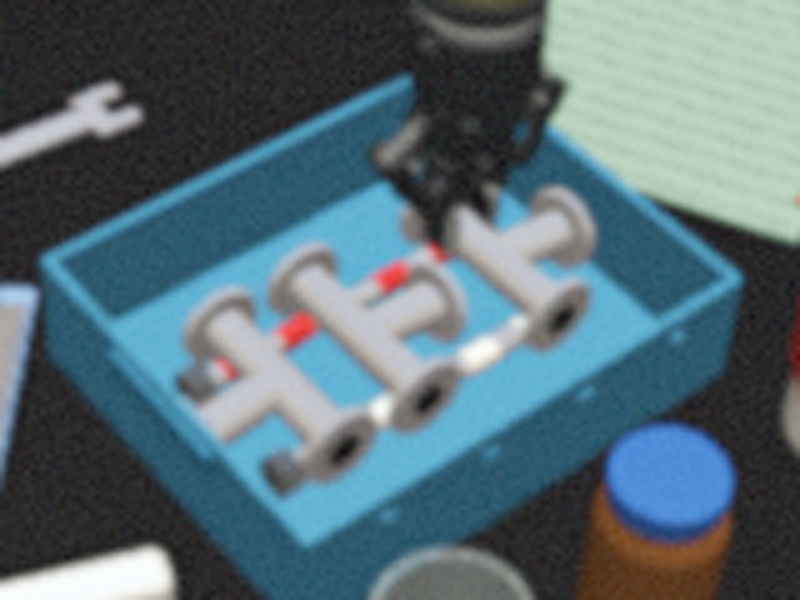

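Call:
jog_arm(deltas=[[[0,0,0,0,50],[0,0,0,0,50],[0,0,0,0,50],[0,0,0.3,0,50],[0,0,0.3,0,45],[0,0,0,0,40],[0,0,0,0,40]]])

```text
time_s: 14.95
tool_pos: [528.1, 93.0, 27.5]
orientation: [0.999, 0.035, 0.003, -0.003]
wrist_force: [-3.9, 12.3, 25.2]
gripper_width: 34.5
```

Call:
jog_arm(deltas=[[[0,0,0,0,0],[0,0,0,0,0],[0,0,0,0,0],[0,0,0,0,0],[0,0,0,0,0],[0,0,0,0,0]]])

```text
time_s: 15.55
tool_pos: [529.1, 92.7, 28.5]
orientation: [0.999, 0.036, 0.004, -0.003]
wrist_force: [-4.6, 10.4, 31.8]
gripper_width: 21.8
```

Call:
jog_arm(deltas=[[[0,0,0,0,45],[0,0,-0.2,0,45],[0,0,-0.3,0,45],[0,0,0,0,45],[0,0,0,0,45],[0,0,0,0,0],[0,0,0,0,0],[0,0,0,0,0],[0,0,0,0,0],[0,0,0,0,0],[0,0,0,0,0]]])

```text
time_s: 16.65
tool_pos: [525.7, 89.9, 29.3]
orientation: [0.999, 0.037, -0.0, -0.0]
wrist_force: [-1.9, 4.2, 4.7]
gripper_width: 21.3
```

Call:
jog_arm(deltas=[[[0,0,-0.5,0,0],[0,0,-1,0,0],[0,0,-1.5,0,0],[0,0,-1.5,0,0],[0,0,0,0,0],[0,0,0,0,0]]])

```text
time_s: 17.25
tool_pos: [526.3, 89.0, 74.5]
orientation: [0.999, 0.037, 0.0, 0.0]
wrist_force: [-0.7, 0.4, -4.6]
gripper_width: 21.2
```

```bash
python3 - <<'E'
from h import *
st();s=snap('scene','s6');crop('s6',250,160,410,280,5,'s6c')
E
```

```text
17.25 [526.3  89.   74.5] x [0.997 0.074 0.001] y [ 0.074 -0.997  0.   ] z [ 0.001 -0.    -1.   ] F [-0.7  0.4 -4.6] w 21.22736543428773 q [ 0.09  0.42  1.79 -0.    0.93  1.59]
```

View pics/s6c.png

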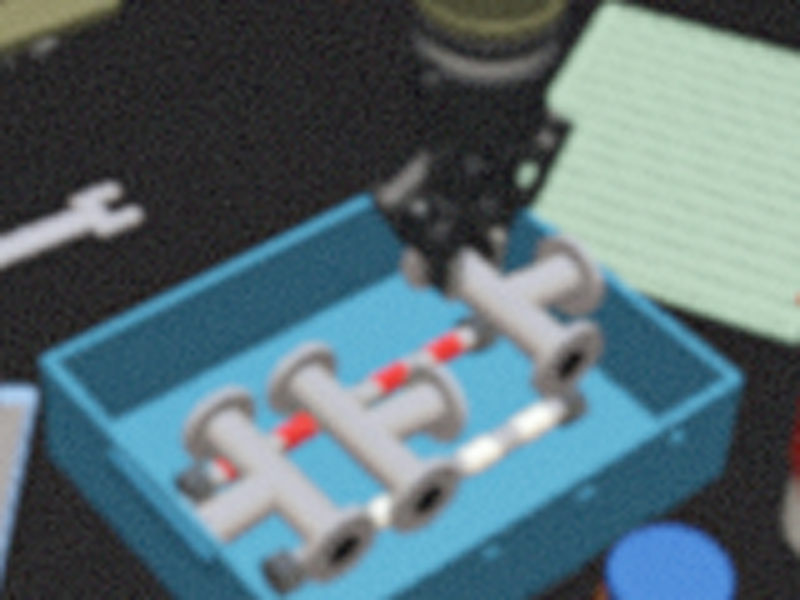

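```bash
python3 - <<'E'
from h import *
p=mt(-31,83);print(p); go(*p,140,-58.5)
p=mt(-31,-7);print(p); p=mt(-31,-80);print(p); 
E
```

```text
[379.40077403 399.37167814]
17.3 [525.7  89.   73.9] x [ 0.997  0.074 -0.001] y [ 0.074 -0.997  0.   ] z [-0.001 -0.    -1.   ] F [-0.1  0.4 -4. ] w 21.683361138281633 q [ 0.09  0.42  1.79 -0.    0.93  1.59]
shift cm [-12.31 -32.02  -6.61]
world turn 27.3 tool turn (z down) -27.3
[426.42564486 322.63406334]
[464.56804008 260.39133135]
```

Call:
jog_arm(deltas=[[[0,0,-2,0,0],[0,0,-2.5,0,0],[0,0,-2.1,0,0],[-0.5,-1.3,0,0,0],[-1.03,-2.67,0,0,0],[-1.03,-2.67,0,0,0],[-1.03,-2.67,0,0,0],[-1.03,-2.67,0,0,0],[-1.03,-2.67,0,0,0],[-1.03,-2.67,0,0,0],[-1.03,-2.67,0,0,0],[-1.03,-2.67,0,0,0],[-1.03,-2.67,0,0,0],[-1.03,-2.67,0,0,0],[-1.03,-2.67,0,0,0],[-1.5,-4.0,0,0,0],[0,0,0,-6.8,0],[0,0,0,-6.8,0],[0,0,0,-6.8,0]]])

```text
time_s: 19.2
tool_pos: [365.2, 425.1, 137.9]
orientation: [0.976, 0.216, -0.002, 0.001]
wrist_force: [-0.4, 0.4, -3.9]
gripper_width: 21.6
```

Call:
jog_arm(deltas=[[[0,0,0,-6.8,0],[0,0,3,0,0],[0,0,3,0,0],[0,0,2,0,0],[0,0,1,0,0],[0,0,0,0,0]]])

```text
time_s: 19.8
tool_pos: [365.5, 423.9, 47.6]
orientation: [0.963, 0.271, -0.003, 0.001]
wrist_force: [-0.6, -1.2, -3.8]
gripper_width: 21.6
```

```bash
python3 - <<'E'
from h import *
p=mt(-31,83); go(*p,22,-58.5)
s=snap('scene','s7');crop('s7',310,140,470,260,5,'s7c')
E
```

```text
19.8 [365.5 423.9  47.6] x [ 0.853  0.522 -0.006] y [ 0.522 -0.853  0.001] z [-0.004 -0.004 -1.   ] F [-0.6 -1.2 -3.8] w 21.644461837619343 q [0.78 0.49 1.76 0.   0.9  1.81]
shift cm [-0.08  2.82  2.57]
world turn 0.1 tool turn (z down) -0.1
```

View pics/s7c.png

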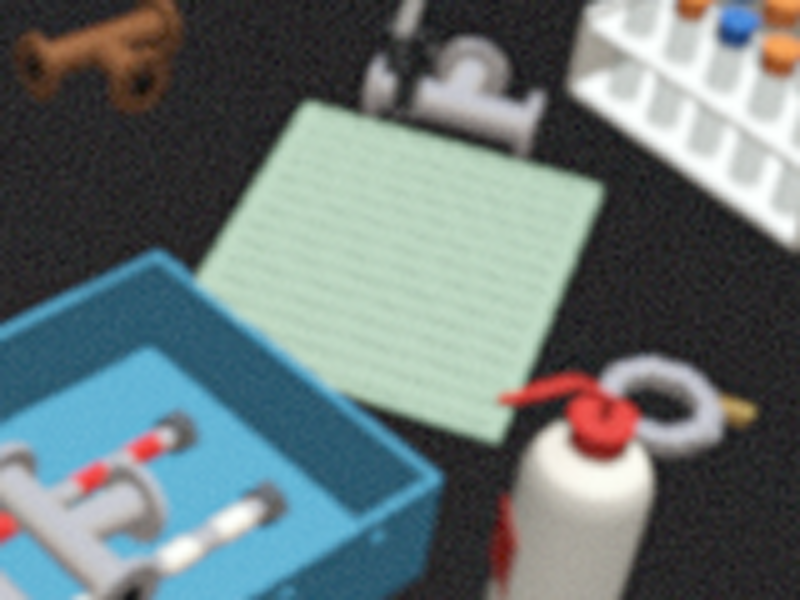

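Call:
jog_arm(deltas=[[[0,1.4,0,0,0],[0,1.4,0,0,0],[0,0,1,0,0],[0,0,0.8,0,0],[0,0,0.4,0,0],[0,0,0.2,0,0],[0,0,0.2,0,0],[0,0,0,0,0]]])

```text
time_s: 20.65
tool_pos: [382.0, 400.2, 25.5]
orientation: [0.962, 0.271, -0.0, 0.001]
wrist_force: [-1.2, -8.2, 11.5]
gripper_width: 21.6
```

Contact (slightly tilted tee). Release.

Call:
jog_arm(deltas=[[[0,0,0.1,0,0],[0,0,0,0,45],[0,0,0,0,50],[0,0,0,0,50],[0,0,0,0,50],[0,0,-2,0,50],[0,0,-4,0,50],[0,0,-4,0,50],[0,0,-4,0,50],[0,0,0,0,50],[0,0,0,0,50]]])

```text
time_s: 21.75
tool_pos: [382.7, 402.0, 164.3]
orientation: [0.963, 0.271, 0.001, -0.001]
wrist_force: [-0.7, -0.3, -0.4]
gripper_width: 42.5
```

```bash
python3 - <<'E'
from h import *
s=snap('wrist','w8');snap('top','t8');crop('t8',110,110,400,280,2.7,'t8c')
p=cr(-31,-18.5); print(p);go(*p,150,-85.8)
E
```

```text
[532.93815785  -7.22070194]
21.85 [381.3 400.7 162.1] x [ 0.853  0.522 -0.002] y [ 0.522 -0.853  0.   ] z [-0.002 -0.002 -1.   ] F [-0.4  0.6 -0.1] w 42.72423122114739 q [0.73 0.34 1.65 0.   1.16 1.76]
shift cm [-8.34 42.71  1.25]
world turn -27.2 tool turn (z down) 27.2
```

View pics/w8.png

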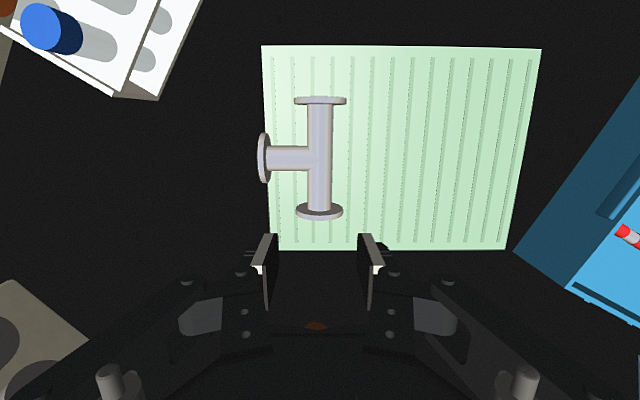

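View pics/t8c.png

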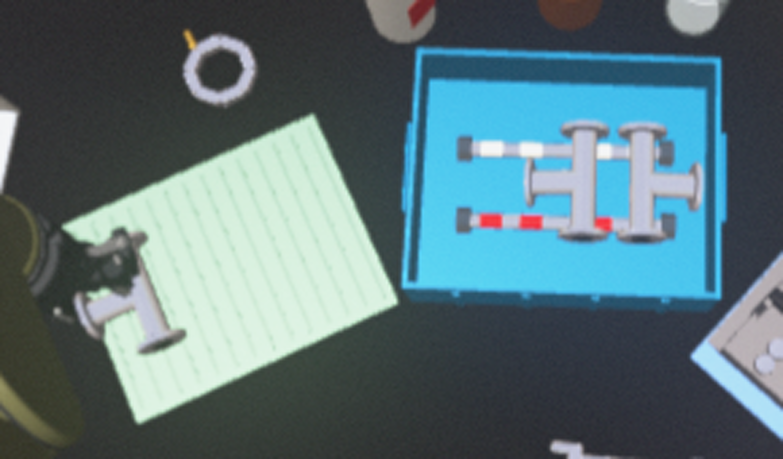

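Call:
jog_arm(deltas=[[[-0.32,1.7,0,0,50],[-0.64,3.3,0,0,50],[-0.64,3.3,0,0,50],[-0.64,3.3,0,0,50],[-0.64,3.3,0,0,50],[-0.64,3.3,0,0,50],[-0.64,3.3,0,0,50],[-0.64,3.3,0,0,50],[-0.64,3.3,0,0,50],[-0.64,3.3,0,0,50],[-0.64,3.3,0,0,50],[-0.64,3.3,0,0,50],[-0.64,3.3,0,0,50],[-0.34,1.4,0,0,50],[0,0,0,6.8,50],[0,0,0,6.8,50],[0,0,0,6.8,50],[0,0,0,6.8,50],[0,0,0,0,50],[0,0,0,0,50]]])

```text
time_s: 23.85
tool_pos: [532.8, -6.3, 162.5]
orientation: [0.999, 0.038, -0.001, -0.0]
wrist_force: [0.8, 0.1, 0.0]
gripper_width: 42.6
```

```bash
python3 - <<'E'
from h import *
s=snap('wrist','w9')
p=cr(-31,-18.5);go(*p,29.5,-85.8)
for n,(x,y) in dict(B=(-1,-18.5),C=(-1,-75)).items():
  print(n,px(s,[*cr(x,y),49]),px(s,[*cr(x+51,y),49]),px(s,[*cr(x-31,y),49]))
E
```

```text
23.9 [533.   -6.3 162.7] x [ 0.997  0.076 -0.001] y [ 0.076 -0.997 -0.   ] z [-0.001  0.    -1.   ] F [-0.7  0.2 -0.5] w 42.37240082718377 q [-0.09  0.31  1.69  0.    1.14  1.4 ]
shift cm [1.000e-02 9.000e-02 1.332e+01]
world turn -0.2 tool turn (z down) 0.2
B [318.4 160.9] [318.8 101.8] [318.2 193.9]
C [380.7 161.3] [384.5 102.4] [378.5 194.2]
```

View pics/w9.png

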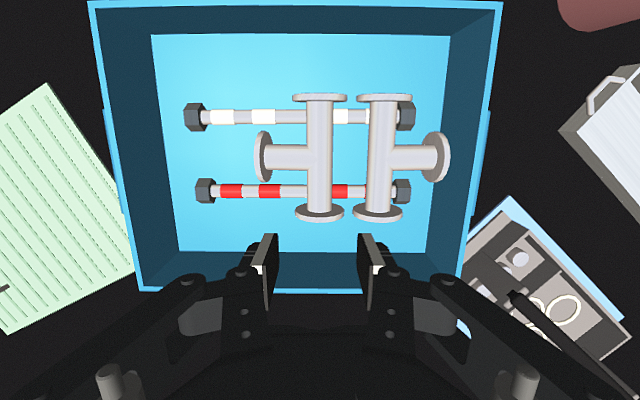

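Call:
jog_arm(deltas=[[[0,0.1,3,0,50],[0,0,3,0,50],[0,0,3,0,50],[0,0,2,0,50],[0,0,1,0,50],[0,0,0.7,0,50],[0,0,0.5,0,50],[0,0,0.1,0,50],[0,0,0,0,50],[0,0,0,0,0],[0,0,0,0,0],[0,0,0,0,0],[0,0,0,0,0],[0,0,0,0,0],[0,0,0,0,0]]])

```text
time_s: 25.4
tool_pos: [534.5, -7.3, 31.4]
orientation: [0.999, 0.037, 0.001, 0.0]
wrist_force: [-1.2, 1.3, 5.0]
gripper_width: 21.4
```

Call:
jog_arm(deltas=[[[0,0,-0.5,0,0],[0,0,-1.5,0,0],[0,0,-2.5,0,0],[0,0,-2.5,0,0],[0,0,-2.5,0,0],[0,0,-1.5,0,0],[0,0,0,0,0],[0,0,0,0,0]]])

```text
time_s: 26.2
tool_pos: [533.1, -7.4, 139.9]
orientation: [0.999, 0.037, -0.0, -0.0]
wrist_force: [-0.2, 0.5, -2.8]
gripper_width: 21.3
```

```bash
python3 - <<'E'
from h import *
p=mt(-31,-7);print(p); go(*p,140,-58.5)
E
```

```text
[426.42564486 322.63406334]
26.2 [533.1  -7.4 139.9] x [ 0.997  0.074 -0.001] y [ 0.074 -0.997 -0.   ] z [-0.001 -0.    -1.   ] F [-0.2  0.5 -2.8] w 21.322818607739578 q [-0.09  0.34  1.72 -0.    1.09  1.4 ]
shift cm [ -8.2 -33.7  -0. ]
world turn 27.3 tool turn (z down) -27.3
```

Call:
jog_arm(deltas=[[[-0.34,-1.4,0,0,0],[-0.68,-2.81,0,0,0],[-0.68,-2.81,0,0,0],[-0.68,-2.81,0,0,0],[-0.68,-2.81,0,0,0],[-0.68,-2.81,0,0,0],[-0.68,-2.81,0,0,0],[-0.68,-2.81,0,0,0],[-0.68,-2.81,0,0,0],[-0.68,-2.81,0,0,0],[-0.68,-2.81,0,0,0],[-0.68,-2.81,0,0,0],[-0.34,-1.4,0,0,0],[0,0,0,-6.8,0],[0,0,0,-6.8,0],[0,0,0,-6.8,0],[0,0,0,-6.8,0],[0,0,3,0,0],[0,0,3,0,0],[0,0,2,0,0]]])

```text
time_s: 28.2
tool_pos: [425.5, 321.6, 57.8]
orientation: [0.963, 0.271, -0.002, 0.001]
wrist_force: [0.5, -0.7, -3.2]
gripper_width: 21.4
```

Call:
jog_arm(deltas=[[[0,0,1.5,0,0],[0,0,0.8,0,0],[0,0,0.5,0,0],[0,0,0.3,0,0],[0,0,0.2,0,0],[0,0,0,0,0]]])

```text
time_s: 28.8
tool_pos: [427.2, 322.3, 28.5]
orientation: [0.963, 0.271, -0.0, 0.0]
wrist_force: [-2.8, -3.8, 5.1]
gripper_width: 21.2
```

```bash
python3 - <<'E'
from h import *
p=mt(-31,-7);print(p); go(*p,24,-58.5)
E
```

```text
[426.42564486 322.63406334]
28.8 [427.2 322.3  28.5] x [ 0.853  0.522 -0.   ] y [ 0.522 -0.853  0.   ] z [-0. -0. -1.] F [-2.8 -3.8  5.1] w 21.2178977473764 q [ 0.57  0.49  1.83 -0.    0.82  1.59]
shift cm [-0.05 -0.07  0.45]
world turn 0.0 tool turn (z down) -0.0
```

Call:
jog_arm(deltas=[[[0,0,0.2,0,0],[0,0,0.1,0,0],[0,0,0,0,0],[0,0,0,0,45],[0,0,0,0,50],[0,0,0,0,50],[0,0,0,0,50],[0,0,-2,0,50],[0,0,-4,0,50],[0,0,-4,0,50],[0,0,-3,0,50],[0,0,0,0,50],[0,0,0,0,50]]])

```text
time_s: 30.1
tool_pos: [427.9, 323.1, 154.9]
orientation: [0.963, 0.271, 0.001, -0.0]
wrist_force: [-0.3, -0.9, -0.6]
gripper_width: 42.7
```

```bash
python3 - <<'E'
from h import *
s=snap('wrist','w10')
p=cr(-31,-75);go(*p,157,-85.8)
E
```

```text
30.15 [427.  322.5 153.8] x [ 0.853  0.521 -0.001] y [ 0.521 -0.853 -0.   ] z [-0.001 -0.    -1.   ] F [-0.7 -0.2  0. ] w 42.42445047559315 q [0.57 0.33 1.7  0.   1.12 1.59]
shift cm [-10.74  38.68  -0.32]
world turn -27.2 tool turn (z down) 27.2
```

View pics/w10.png

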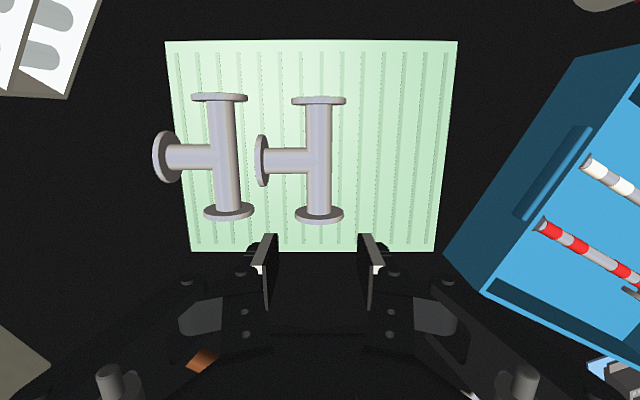

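Call:
jog_arm(deltas=[[[-0.41,1.49,0,0,50],[-0.83,2.98,0,0,50],[-0.83,2.98,0,0,50],[-0.83,2.98,0,0,50],[-0.83,2.98,0,0,50],[-0.83,2.98,0,0,50],[-0.83,2.98,0,0,50],[-0.83,2.98,0,0,50],[-0.83,2.98,0,0,50],[-0.83,2.98,0,0,50],[-0.83,2.98,0,0,50],[-0.83,2.98,0,0,50],[-0.83,2.98,0,0,50],[-0.41,1.49,0,0,50],[0,0,0,6.8,50],[0,0,0,6.8,50],[0,0,0,6.8,50],[0,0,0,6.8,50],[0,0,0,0,50],[0,0,0,0,50]]])

```text
time_s: 32.15
tool_pos: [536.8, -63.9, 153.6]
orientation: [0.999, 0.038, -0.001, -0.0]
wrist_force: [0.1, 0.4, -0.7]
gripper_width: 42.6
```

```bash
python3 - <<'E'
from h import *
s=snap('wrist','w11')
p=cr(-31,-75);go(*p,31,-85.8)
for n,(x,y) in dict(C=(1,-75)).items():
  print(n,px(s,[*cr(x,y),49]),px(s,[*cr(x+51,y),49]),px(s,[*cr(x-31,y),49]))
E
```

```text
32.2 [537.  -63.9 153.7] x [ 0.997  0.076 -0.001] y [ 0.076 -0.997 -0.   ] z [-0.001  0.    -1.   ] F [0.5 0.6 0.5] w 43.20637924009839 q [-0.2   0.33  1.68  0.    1.13  1.3 ]
shift cm [ 0.03 -0.03 12.27]
world turn -0.2 tool turn (z down) 0.2
C [317.1 160. ] [317.4  98.5] [316.9 194.2]
```

View pics/w11.png

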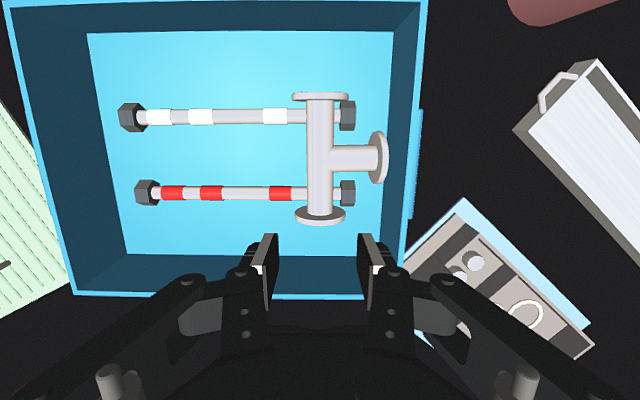

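Call:
jog_arm(deltas=[[[0,0.15,3,0,50],[0,0,3,0,50],[0,0,2.5,0,50],[0,0,1.5,0,50],[0,0,1,0,50],[0,0,0.7,0,50],[0,0,0.4,0,50],[0,0,0.1,0,50],[0,0,0,0,50],[0,0,0,0,0],[0,0,0,0,0],[0,0,0,0,0],[0,0,0,0,0],[0,0,0,0,0],[0,0,0,0,0]]])

```text
time_s: 33.7
tool_pos: [538.2, -65.4, 33.3]
orientation: [0.999, 0.037, 0.001, 0.0]
wrist_force: [-0.4, 0.6, 6.5]
gripper_width: 21.3
```

Call:
jog_arm(deltas=[[[0,0,-0.5,0,0],[0,0,-1.5,0,0],[0,0,-2.5,0,0],[0,0,-2.5,0,0],[0,0,-2.5,0,0],[0,0,-1.5,0,0],[0,0,0,0,0],[0,0,0,0,0]]])

```text
time_s: 34.5
tool_pos: [537.1, -65.5, 142.0]
orientation: [0.999, 0.037, -0.0, -0.0]
wrist_force: [-0.3, 0.3, -2.7]
gripper_width: 21.2
```

```bash
python3 - <<'E'
from h import *
p=mt(-31,-80);print(p); go(*p,140,-58.5)
E
```

```text
[464.56804008 260.39133135]
34.5 [537.1 -65.5 142. ] x [ 0.997  0.074 -0.001] y [ 0.074 -0.997 -0.   ] z [-0.001  0.    -1.   ] F [-0.3  0.3 -2.7] w 21.236499508492596 q [-0.2   0.35  1.7  -0.    1.1   1.3 ]
shift cm [ -4.83 -33.03   0.2 ]
world turn 27.3 tool turn (z down) -27.3
```

Call:
jog_arm(deltas=[[[-0.2,-1.4,0,0,0],[-0.4,-2.75,0,0,0],[-0.4,-2.75,0,0,0],[-0.4,-2.75,0,0,0],[-0.4,-2.75,0,0,0],[-0.4,-2.75,0,0,0],[-0.4,-2.75,0,0,0],[-0.4,-2.75,0,0,0],[-0.4,-2.75,0,0,0],[-0.4,-2.75,0,0,0],[-0.4,-2.75,0,0,0],[-0.4,-2.75,0,0,0],[-0.2,-1.4,0,0,0],[0,0,0,-6.8,0],[0,0,0,-6.8,0],[0,0,0,-6.8,0],[0,0,0,-6.8,0],[0,0,3,0,0],[0,0,3,0,0],[0,0,2,0,0]]])

```text
time_s: 36.5
tool_pos: [463.4, 259.7, 59.9]
orientation: [0.963, 0.271, -0.002, 0.0]
wrist_force: [-1.5, -0.1, -2.9]
gripper_width: 21.4
```

Call:
jog_arm(deltas=[[[0,0,1.5,0,0],[0,0,0.8,0,0],[0,0,0.5,0,0],[0,0,0.3,0,0],[0,0,0,0,0]]])

```text
time_s: 37.0
tool_pos: [465.3, 260.6, 31.6]
orientation: [0.963, 0.271, 0.0, 0.0]
wrist_force: [-0.2, -0.2, -1.9]
gripper_width: 20.8
```

```bash
python3 - <<'E'
from h import *
p=mt(-31,-80);print(p); go(*p,27,-58.5)
s=snap('scene','s12');crop('s12',310,140,470,260,5,'s12c')
E
```

```text
[464.56804008 260.39133135]
37.0 [465.3 260.6  31.6] x [0.853 0.521 0.   ] y [ 0.521 -0.853  0.   ] z [ 0. -0. -1.] F [-0.2 -0.2 -1.9] w 20.815442476850933 q [ 0.43  0.48  1.83 -0.    0.83  1.45]
shift cm [-0.08 -0.03  0.46]
world turn 0.1 tool turn (z down) -0.1
```

View pics/s12c.png

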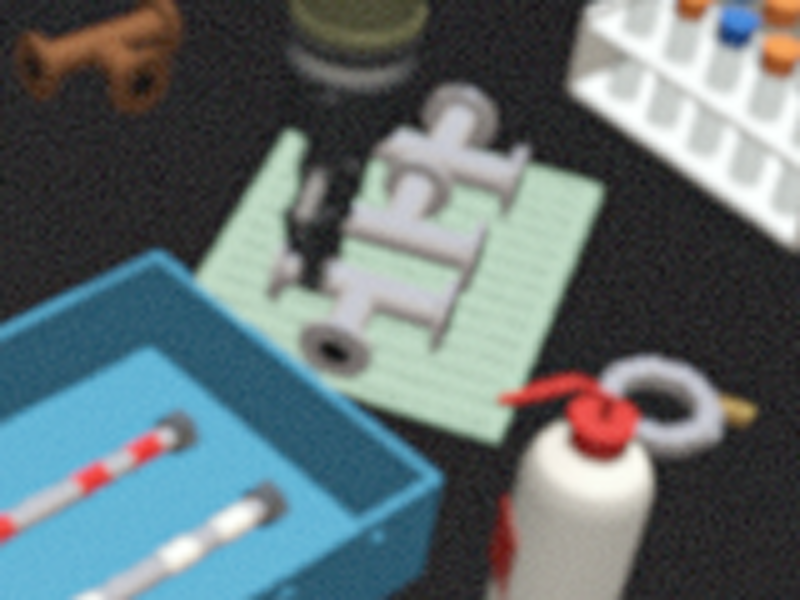

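Call:
jog_arm(deltas=[[[0,0,0.3,0,0],[0,0,0.2,0,0],[0,0,0.1,0,0],[0,0,0,0,0]]])

```text
time_s: 37.45
tool_pos: [465.1, 261.1, 28.1]
orientation: [0.963, 0.271, 0.001, -0.0]
wrist_force: [-9.7, 1.3, 19.6]
gripper_width: 21.0
```

Call:
jog_arm(deltas=[[[0,0,0,0,45],[0,0,0,0,50],[0,0,0,0,50],[0,0,0,0,50],[0,0,-2,0,50],[0,0,-4,0,50],[0,0,-4,0,50],[0,0,-4,0,50],[0,0,0,0,50],[0,0,0,0,50]]])

```text
time_s: 38.45
tool_pos: [466.1, 260.8, 166.2]
orientation: [0.963, 0.271, 0.001, -0.0]
wrist_force: [0.4, -1.1, 0.0]
gripper_width: 42.6
```

```bash
python3 - <<'E'
from h import *
s=snap('wrist','w13')
p=cr(-38.5,-1);go(*p,167,4.2)
E
```

```text
38.5 [465.  260.3 164.8] x [ 0.853  0.521 -0.001] y [ 0.521 -0.853 -0.   ] z [-0.001 -0.    -1.   ] F [-0.1 -0.2 -1.1] w 42.81566075974965 q [ 0.43  0.31  1.69 -0.    1.14  1.45]
shift cm [-8.02 24.47 -0.21]
world turn 62.8 tool turn (z down) -62.8
```

View pics/w13.png

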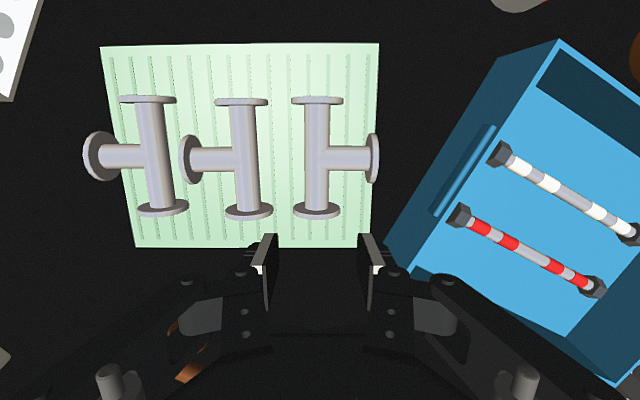

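Call:
jog_arm(deltas=[[[-0.45,1.36,0,0,50],[-0.89,2.72,0,0,50],[-0.89,2.72,0,0,50],[-0.89,2.72,0,0,50],[-0.89,2.72,0,0,50],[-0.89,2.72,0,0,50],[-0.89,2.72,0,0,50],[-0.89,2.72,0,0,50],[-0.89,2.72,0,0,50],[-0.45,1.36,0,0,50],[0,0,0,-7.85,50],[0,0,0,-7.85,50],[0,0,0,-7.85,50],[0,0,0,-7.85,50],[0,0,0,-7.85,50],[0,0,0,-7.85,50],[0,0,0,-7.85,50],[0,0,0,-7.85,50],[0,0,0,0,50],[0,0,0,0,50]]])

```text
time_s: 40.5
tool_pos: [524.0, 9.8, 164.5]
orientation: [0.682, 0.732, -0.001, -0.001]
wrist_force: [-0.6, 0.0, 0.3]
gripper_width: 42.9
```

```bash
python3 - <<'E'
from h import *
s=snap('wrist','w14');snap('top','t14');crop('t14',250,110,390,235,5,'t14c')
p=cr(-38.5,-1);go(*p,8,4.2)
print(px(s,[*cr(-38.5,89),24]),px(s,[*cr(-38.5,-1),24]),px(s,[*cr(-38.5,-89),24]))
E
```

```text
40.6 [524.3   9.8 164.9] x [-0.072  0.997  0.   ] y [ 0.997  0.072 -0.001] z [-0.001  0.    -1.   ] F [-0.  -0.3  0.2] w 42.70511899857628 q [-0.06  0.3   1.7   0.    1.14 -0.13]
shift cm [-1.000e-02  1.000e-02  1.569e+01]
world turn 0.1 tool turn (z down) -0.1
[317.7  94. ] [317.8 186.6] [317.8 263.3]
```

View pics/w14.png

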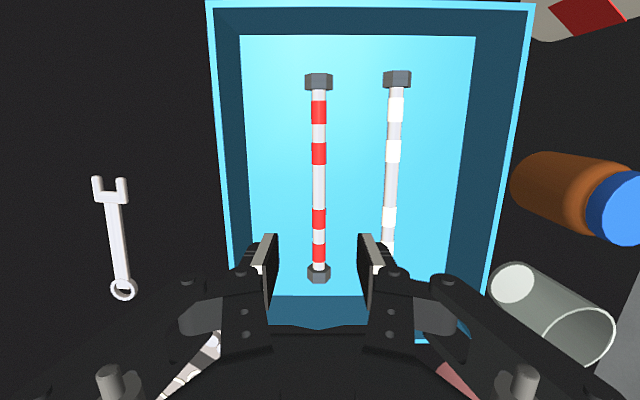

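View pics/t14c.png

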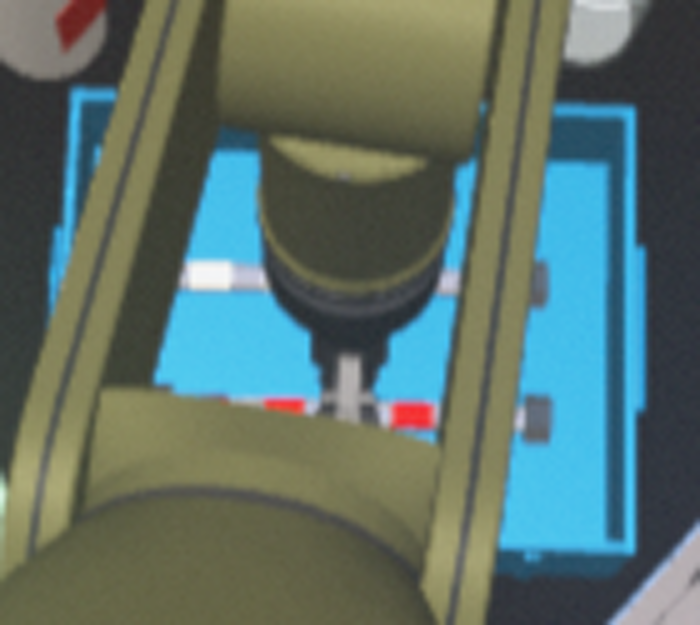

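Call:
jog_arm(deltas=[[[0,0,3,0,50],[0,0,3,0,50],[0,0,3,0,50],[0,0,2.5,0,50],[0,0,1.5,0,50],[0,0,1,0,50],[0,0,0.6,0,50],[0,0,0.5,0,50],[0,0,0.3,0,50],[0,0,0,0,50],[0,0,0,0,0],[0,0,0,0,0],[0,0,0,0,0],[0,0,0,0,0],[0,0,0,0,0],[0,0,0,0,0]]], newtons=80)

```text
time_s: 42.2
tool_pos: [525.0, 9.8, 12.1]
orientation: [0.681, 0.733, 0.0, 0.0]
wrist_force: [-1.3, 0.3, 6.3]
gripper_width: 10.5
```

Call:
jog_arm(deltas=[[[0,0,-0.5,0,0],[0,0,-1.5,0,0],[0,0,-2.5,0,0],[0,0,-3,0,0],[0,0,-3,0,0],[0,0,-2,0,0],[0,0,0,0,0],[0,0,0,0,0]]])

```text
time_s: 43.0
tool_pos: [524.3, 9.9, 136.1]
orientation: [0.681, 0.733, 0.0, 0.0]
wrist_force: [0.5, -0.6, -3.0]
gripper_width: 10.4
```

```bash
python3 - <<'E'
from h import *
s=snap('wrist','w15'); go(569,-388,135,-35)
E
```

```text
43.05 [523.5   9.9 135.3] x [-0.074  0.997  0.   ] y [ 0.997  0.074 -0.002] z [-0.002  0.    -1.   ] F [-0.6 -0.9 -2.7] w 10.574376046375221 q [-0.06  0.33  1.74  0.    1.07 -0.14]
shift cm [-4.002e+01  1.600e+00  1.000e-02]
world turn -39.2 tool turn (z down) 39.2
```

View pics/w15.png

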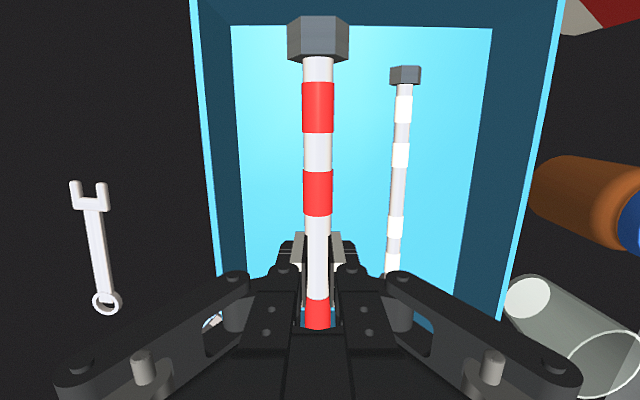

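```bash
python3 - <<'E'
from h import *
s=load('w15'); T=np.array([523.9,9.9])
for u,v,z in [(318,14,152),(318,60,147),(318,42,152)]:
    P=w(s,u,v,z)[:2]; print(P, np.linalg.norm(P-T))
s=load('w14')
# tube ends on floor : nut top z 29; far outer 73, near outer edge
for u,v,z in [(318,73,29),(318,90,24),(318,265,27),(318,283,17)]:
    P=w(s,u,v,z)[:2]; print(P,(RC.T@(P-C0)).round(1))
E
```

```text
[516.3 118.4] 108.76584941975123
[517.5 102.5] 92.82090281827688
[517.  108.3] 98.64162407422131
[516.5 117.3] [-38.3 106.9]
[517.6 103. ] [-38.2  92.5]
[530.9 -78.4] [-38.2 -89.3]
[ 533.1 -107.7] [ -38.2 -118.7]
```

```bash
python3 - <<'E'
from h import *
s=load('top0'); crop('top0',395,80,475,150,8,'sb')
for u,v in [(410,138),(425,138),(418,140),(432,130)]: print(w(s,u,v,0))
s=load('scene0'); 
for u,v in [(260,355),(275,360),(292,352)]: print(w(s,u,v,0))
crop('scene0',230,280,320,370,7,'sb2')
E
```

```text
[ 714.9 -231.     0. ]
[ 719.4 -273.6    0. ]
[ 711.3 -254.     0. ]
[ 745.8 -292.4    0. ]
[ 741.  -297.4    0. ]
[ 770.4 -274.4    0. ]
[ 774.1 -230.9    0. ]
```

View pics/sb.png

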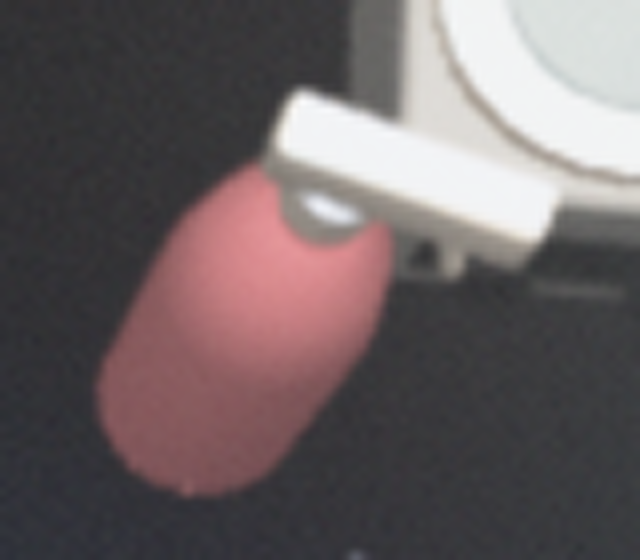

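View pics/sb2.png

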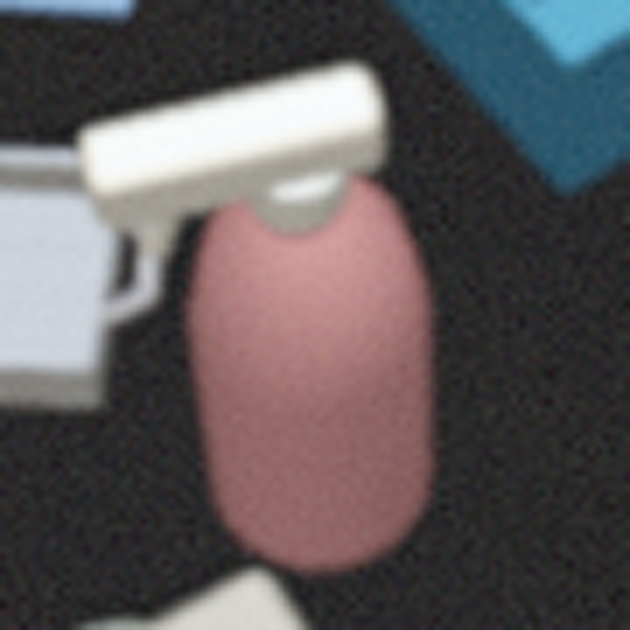

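Call:
jog_arm(deltas=[[[-1.54,0.06,0,0,0],[-3.08,0.12,0,0,0],[-3.08,0.12,0,0,0],[-3.08,0.12,0,0,0],[-3.08,0.12,0,0,0],[-3.08,0.12,0,0,0],[-3.08,0.12,0,0,0],[-3.08,0.12,0,0,0],[-3.08,0.12,0,0,0],[-3.08,0.12,0,0,0],[-3.08,0.12,0,0,0],[-3.08,0.12,0,0,0],[-3.08,0.12,0,0,0],[-1.54,0.06,0,0,0],[0,0,0,7.84,0],[0,0,0,7.84,0],[0,0,0,7.84,0],[0,0,0,7.84,0],[0,0,0,7.84,0],[0,0,0,0,0]]])

```text
time_s: 45.05
tool_pos: [568.8, -387.7, 134.8]
orientation: [0.887, 0.462, -0.001, -0.001]
wrist_force: [-0.4, 0.4, -2.8]
gripper_width: 10.6
```

Call:
jog_arm(deltas=[[[0,0,2,0,0],[0,0,2,0,0],[0,0,1,0,0],[0,0,0,0,0],[0,0,0,0,0]]])

```text
time_s: 45.55
tool_pos: [569.7, -388.3, 86.2]
orientation: [0.887, 0.462, -0.0, -0.0]
wrist_force: [0.9, -0.3, -0.9]
gripper_width: 10.7
```

```bash
python3 - <<'E'
from h import *
s=snap('wrist','w16'); go(569,-388,12,-35)
s=snap('scene','s16'); crop('s16',100,220,300,370,4,'s16c')
E
```

```text
45.6 [ 570.2 -388.7   86.9] x [ 0.572  0.82  -0.   ] y [ 0.82  -0.572  0.001] z [ 0.001 -0.001 -1.   ] F [-0.6  0.2 -1.4] w 10.718538339884418 q [-0.66  0.58  1.42  0.    1.14 -0.05]
shift cm [-0.01 -0.15  7.49]
world turn -0.1 tool turn (z down) 0.1
```

View pics/w16.png

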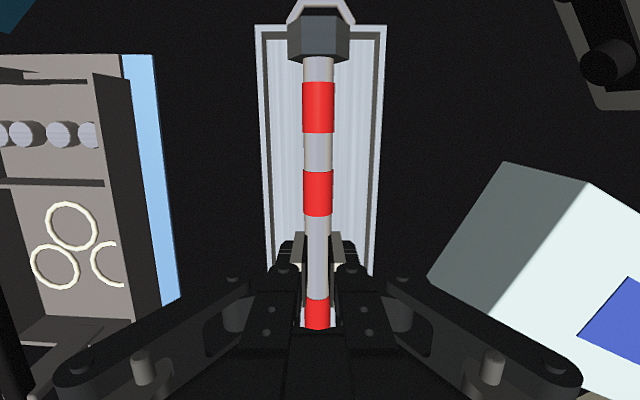

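View pics/s16c.png

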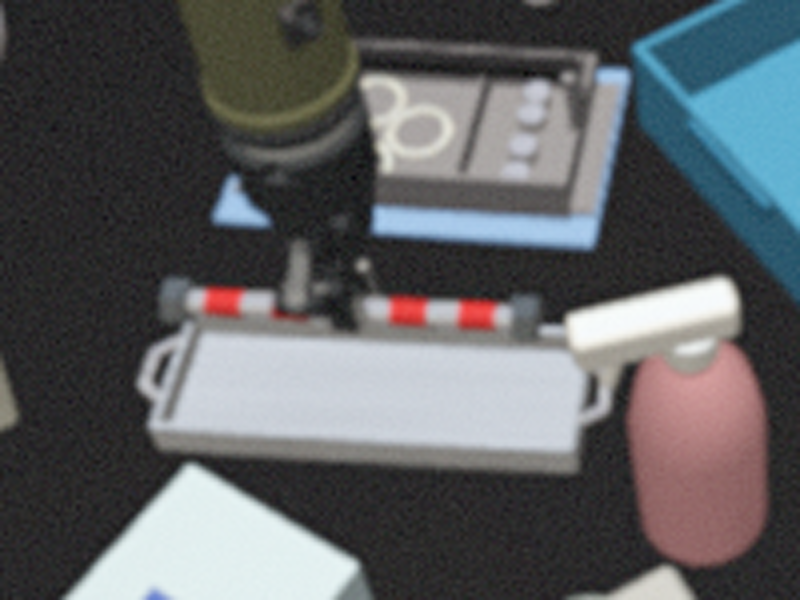

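```bash
python3 - <<'E'
from h import *
s=load('w16')
for u,v,z in [(320,25,24),(256,25,24),(386,25,24),(262,200,24),(378,200,24),(318,12,102)]:
    P=w(s,u,v,z); d=P[:2]-[569.4,-388.2]; a=np.radians(55); print(P, 'along',(d@[np.cos(a),np.sin(a)]).round(1),'across',(d@[-np.sin(a),np.cos(a)]).round(1))
E
```

```text
[ 643.4 -285.4   24. ] along 126.7 across -1.7
[ 609.5 -261.6   24. ] along 126.7 across 39.8
[ 678.5 -309.5   24. ] along 127.0 across -44.2
[ 540.6 -357.3   24. ] along 8.8 across 41.3
[ 612.3 -407.1   24. ] along 9.1 across -46.0
[ 632.4 -298.6  102. ] along 109.5 across -0.2
```

Call:
jog_arm(deltas=[[[0,0.15,2,0,0],[0,0,2,0,0],[0,0,1.5,0,0],[0,0,0.8,0,0],[0,0,0.4,0,0],[0,0,0.2,0,0],[0,0,0.2,0,0],[0,0,0.1,0,0],[0,0,0,0,0]]])

```text
time_s: 46.55
tool_pos: [571.2, -389.4, 14.7]
orientation: [0.887, 0.462, 0.0, 0.0]
wrist_force: [0.3, -0.1, -1.0]
gripper_width: 10.7
```

Call:
jog_arm(deltas=[[[0,0,0.1,0,0],[0,0,0.1,0,0],[0,0,0.1,0,0],[0,0,0,0,0]]])

```text
time_s: 46.95
tool_pos: [571.0, -389.2, 11.3]
orientation: [0.887, 0.462, 0.0, 0.0]
wrist_force: [0.2, -0.0, -1.8]
gripper_width: 10.4
```

Call:
jog_arm(deltas=[[[0,0,0.1,0,0],[0,0,0,0,0],[0,0,0,0,0]]])

```text
time_s: 47.25
tool_pos: [571.0, -389.2, 11.2]
orientation: [0.887, 0.462, 0.0, 0.0]
wrist_force: [-2.2, 1.4, 6.0]
gripper_width: 10.4
```

Contact. Release with a small opening.

Call:
jog_arm(deltas=[[[0,0,0,0,30],[0,0,0,0,30],[0,0,0,0,30],[0,0,0,0,30],[0,0,-1,0,30],[0,0,-2,0,30],[0,0,-4,0,30],[0,0,-4,0,50],[0,0,-4,0,50],[0,0,0,0,50],[0,0,0,0,50]]])

```text
time_s: 48.35
tool_pos: [571.7, -389.8, 162.8]
orientation: [0.887, 0.462, 0.001, 0.002]
wrist_force: [0.4, 0.0, -0.8]
gripper_width: 42.7
```

```bash
python3 - <<'E'
from h import *
s=snap('wrist','w17'); snap('top','t17'); crop('t17',110,110,400,280,2.7,'t17c')
p=mt(-31,-80);go(*p,160,-58.5)
E
```

```text
48.45 [ 570.2 -388.5  159.6] x [0.573 0.819 0.   ] y [ 0.819 -0.573 -0.002] z [-0.001  0.001 -1.   ] F [-0.7  0.4  0. ] w 42.666193445572645 q [-0.66  0.52  1.34  0.    1.29 -0.05]
shift cm [ 47.13 -45.85   0.05]
world turn -23.5 tool turn (z down) 23.5
```

View pics/w17.png

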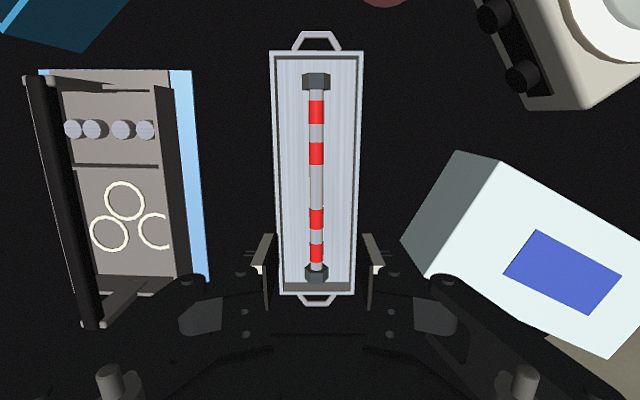

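View pics/t17.png

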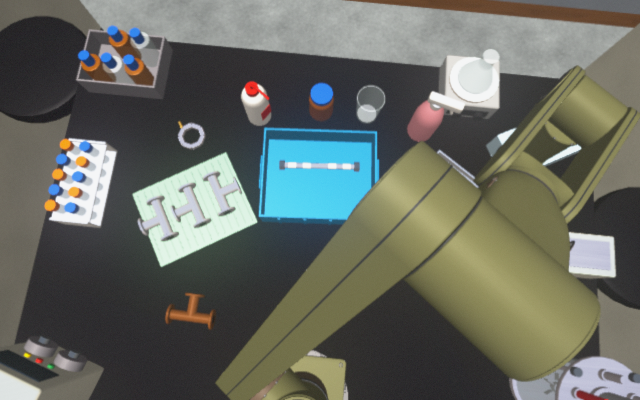

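```bash
python3 - <<'E'
from h import *
s=load('t17')
im=cv2.imread('pics/t17.png')[140:280,120:270]; k=5
im=cv2.resize(im,None,fx=k,fy=k,interpolation=cv2.INTER_CUBIC)
for y in (83,-7,-80):
  for x in (-57,0,57):
    p=(px(s,[*mt(x,y),28])-[120,140])*k; cv2.circle(im,tuple(int(v) for v in p),4,(0,0,255),-1)
cv2.imwrite('pics/t17m.png',im)
E
```

```text
(no output)
```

View pics/t17m.png

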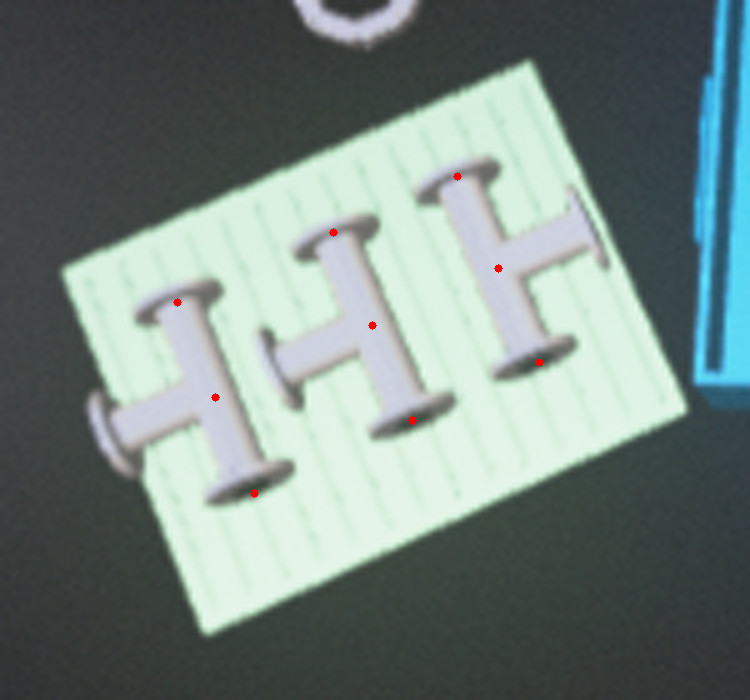

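Call:
jog_arm(deltas=[[[1.4,-1.35,0,0,50],[2.77,-2.7,0,0,50],[2.77,-2.7,0,0,50],[2.77,-2.7,0,0,50],[2.77,-2.7,0,0,50],[2.77,-2.7,0,0,50],[2.77,-2.7,0,0,50],[2.77,-2.7,0,0,50],[2.77,-2.7,0,0,50],[2.77,-2.7,0,0,50],[2.77,-2.7,0,0,50],[2.77,-2.7,0,0,50],[2.77,-2.7,0,0,50],[2.77,-2.7,0,0,50],[2.77,-2.7,0,0,50],[2.77,-2.7,0,0,50],[2.77,-2.7,0,0,50],[1.4,-1.35,0,0,50]]])

```text
time_s: 50.25
tool_pos: [463.0, 262.4, 158.5]
orientation: [0.886, 0.463, -0.002, -0.001]
wrist_force: [0.8, 0.3, -0.7]
gripper_width: 42.7
```

Call:
jog_arm(deltas=[[[0,0,0,7.8,50],[0,0,0,7.8,50],[0,0,0,7.9,50],[0,0,0,0,50],[0,0,0,0,50]]])

```text
time_s: 50.75
tool_pos: [464.1, 259.6, 159.1]
orientation: [0.962, 0.273, -0.001, 0.0]
wrist_force: [0.4, 0.2, 0.0]
gripper_width: 42.6
```

```bash
python3 - <<'E'
from h import *
s=snap('wrist','w18')
p=mt(-31,-80);go(*p,17,-58.5)
print(px(s,[*mt(0,-80),40.5]),px(s,[*mt(-31,-80),40.5]))
E
```

```text
50.8 [464.3 259.7 159.3] x [ 0.851  0.525 -0.002] y [ 0.525 -0.851 -0.   ] z [-0.002 -0.001 -1.   ] F [ 0.2 -0.3  0.5] w 42.82603312004855 q [0.43 0.32 1.7  0.   1.13 1.45]
shift cm [ 0.09 -0.04 14.23]
world turn -0.2 tool turn (z down) 0.2
[317.1 158.1] [316.9 190.6]
```

View pics/w18.png

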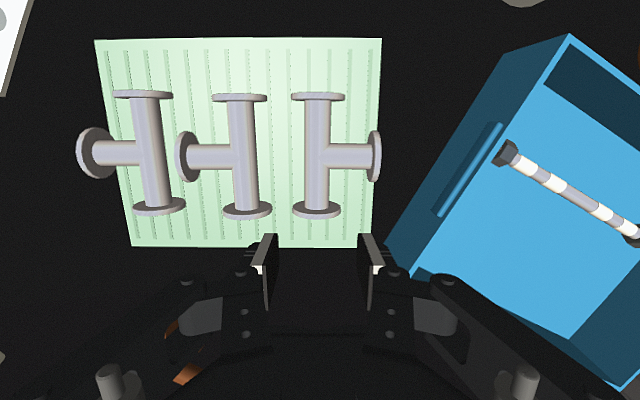

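Call:
jog_arm(deltas=[[[0.1,0,3,0,50],[0,0,3,0,50],[0,0,3,0,50],[0,0,2.5,0,50],[0,0,1.3,0,50],[0,0,0.8,0,50],[0,0,0.5,0,50],[0,0,0,0,50],[0,0,0,0,0],[0,0,0,0,0],[0,0,0,0,0],[0,0,0,0,0],[0,0,0,0,0],[0,0,0,0,0]]], newtons=100)

```text
time_s: 52.2
tool_pos: [466.3, 260.8, 20.4]
orientation: [0.962, 0.272, 0.001, -0.0]
wrist_force: [-0.3, -0.9, 7.0]
gripper_width: 21.4
```

Call:
jog_arm(deltas=[[[0,0,-0.5,0,0],[0,0,-1.5,0,0],[0,0,-2.5,0,0],[0,0,-2.5,0,0],[0,0,-2.5,0,0],[0,0,-2.5,0,0],[0,0,0,0,0],[0,0,0,0,0]]])

```text
time_s: 53.0
tool_pos: [465.5, 260.4, 139.2]
orientation: [0.962, 0.272, 0.0, -0.0]
wrist_force: [-1.1, 0.1, -3.6]
gripper_width: 21.7
```

```bash
python3 - <<'E'
from h import *
p=cr(-79,-80);print(p); go(*p,140,-85.8)
E
```

```text
[489.57121207 -72.07097575]
53.0 [465.5 260.4 139.2] x [0.852 0.523 0.   ] y [ 0.523 -0.852  0.   ] z [ 0.  0. -1.] F [-1.1  0.1 -3.6] w 21.656629147168125 q [0.43 0.34 1.72 0.   1.08 1.45]
shift cm [-15.34  29.6   -0.08]
world turn -27.3 tool turn (z down) 27.3
```

Call:
jog_arm(deltas=[[[-0.64,1.23,0,0,0],[-1.28,2.47,0,0,0],[-1.28,2.47,0,0,0],[-1.28,2.47,0,0,0],[-1.28,2.47,0,0,0],[-1.28,2.47,0,0,0],[-1.28,2.47,0,0,0],[-1.28,2.47,0,0,0],[-1.28,2.47,0,0,0],[-1.28,2.47,0,0,0],[-1.28,2.47,0,0,0],[-1.28,2.47,0,0,0],[-0.64,1.23,0,0,0],[0,0,0,6.8,0],[0,0,0,6.8,0],[0,0,0,6.8,0],[0,0,0,6.8,0],[0,0,0,0,0]]])

```text
time_s: 54.8
tool_pos: [488.4, -72.2, 138.1]
orientation: [0.999, 0.038, -0.001, -0.0]
wrist_force: [-0.4, 0.0, -2.6]
gripper_width: 21.2
```

```bash
python3 - <<'E'
from h import *
snap('wrist','w19');p=cr(-79,-80);print(p); go(*p,24,-85.8)
E
```

```text
[489.57121207 -72.07097575]
54.85 [488.6 -72.2 138.3] x [ 0.997  0.078 -0.002] y [ 0.078 -0.997 -0.001] z [-0.003  0.001 -1.   ] F [ 0.4  0.2 -1.5] w 21.60009671244325 q [-0.23  0.29  1.8   0.    1.05  1.26]
shift cm [ 0.13  0.   11.43]
world turn -0.3 tool turn (z down) 0.3
```

View pics/w19.png

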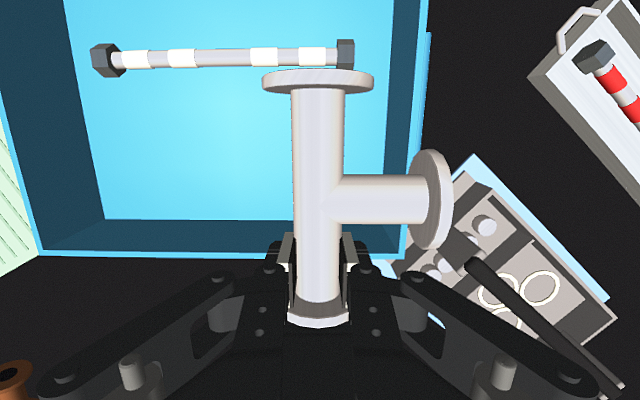

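Call:
jog_arm(deltas=[[[0.15,-0.3,2.5,0,0],[0,0,3,0,0],[0,0,2.5,0,0],[0,0,1.5,0,0],[0,0,0.8,0,0],[0,0,0.5,0,0],[0,0,0.2,0,0],[0,0,0,0,0]]])

```text
time_s: 55.65
tool_pos: [491.5, -69.3, 29.6]
orientation: [0.999, 0.038, 0.0, 0.0]
wrist_force: [-0.0, 0.8, -2.7]
gripper_width: 21.9
```

Call:
jog_arm(deltas=[[[0,0,0.3,0,0],[0,0,0.2,0,0],[0,0,0.1,0,0],[0,0,0,0,0]]])

```text
time_s: 56.05
tool_pos: [491.0, -69.2, 23.3]
orientation: [0.999, 0.038, 0.0, -0.0]
wrist_force: [0.5, -0.4, -3.3]
gripper_width: 21.6
```

Call:
jog_arm(deltas=[[[0,0,0.1,0,0],[0,0,0.1,0,0],[0,0,0,0,0]]])

```text
time_s: 56.35
tool_pos: [491.1, -69.2, 22.4]
orientation: [0.999, 0.038, 0.0, 0.0]
wrist_force: [-3.0, 0.7, 7.9]
gripper_width: 21.5
```

Call:
jog_arm(deltas=[[[0,0,0,0,45],[0,0,0,0,50],[0,0,0,0,50],[0,0,0,0,50],[0,0,-2,0,50],[0,0,-4,0,50],[0,0,-4,0,50],[0,0,-4,0,50],[0,0,0,0,50],[0,0,0,0,50]]])

```text
time_s: 57.35
tool_pos: [491.7, -69.4, 162.3]
orientation: [0.999, 0.038, 0.001, 0.0]
wrist_force: [-0.5, 0.7, 0.1]
gripper_width: 42.9
```

```bash
python3 - <<'E'
from h import *
snap('wrist','w20');p=mt(-31,-7);print(p); go(*p,160,-58.5)
E
```

```text
[426.42564486 322.63406334]
57.4 [490.6 -69.1 161. ] x [ 0.997  0.075 -0.   ] y [ 0.075 -0.997 -0.   ] z [-0.  0. -1.] F [ 0.2  0.5 -0.7] w 42.925092998134076 q [-0.23  0.27  1.77 -0.    1.11  1.27]
shift cm [ -3.44 -39.55   0.11]
world turn 27.2 tool turn (z down) -27.2
```

View pics/w20.png

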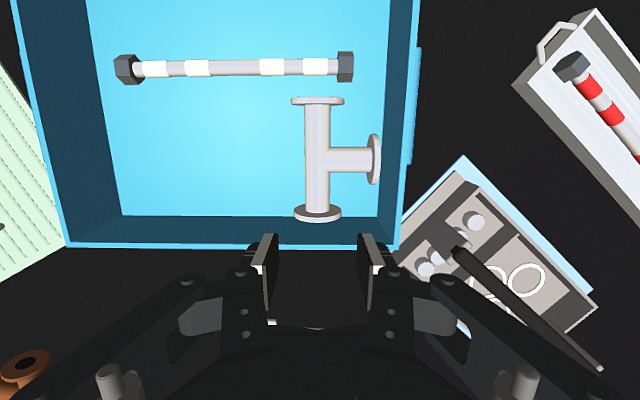

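C in the crate, flat. Next B: 13 rows of (-0.265,-3.04), then −27.2° turn.

Call:
jog_arm(deltas=[[[-0.13,-1.52,0,0,50],[-0.26,-3.04,0,0,50],[-0.26,-3.04,0,0,50],[-0.26,-3.04,0,0,50],[-0.26,-3.04,0,0,50],[-0.26,-3.04,0,0,50],[-0.26,-3.04,0,0,50],[-0.27,-3.04,0,0,50],[-0.27,-3.04,0,0,50],[-0.27,-3.04,0,0,50],[-0.27,-3.04,0,0,50],[-0.27,-3.04,0,0,50],[-0.27,-3.04,0,0,50],[-0.13,-1.52,0,0,50],[0,0,0,-6.8,50],[0,0,0,-6.8,50],[0,0,0,-6.8,50],[0,0,0,-6.8,50],[0,0,0,0,50],[0,0,0,0,50]]])

```text
time_s: 59.4
tool_pos: [426.2, 321.8, 160.5]
orientation: [0.963, 0.27, -0.001, 0.0]
wrist_force: [0.3, -0.1, 0.7]
gripper_width: 43.0
```

```bash
python3 - <<'E'
from h import *
s=snap('wrist','w21')
p=mt(-31,-7);go(*p,17,-58.5)
print(px(s,[*mt(0,-7),40.5]),px(s,[*mt(-31,-7),40.5]))
E
```

```text
59.45 [426.4 321.9 160.7] x [ 0.854  0.521 -0.002] y [ 0.521 -0.854  0.   ] z [-0.001 -0.001 -1.   ] F [ 0.2 -0.2  0.1] w 42.9840750190673 q [ 0.57  0.32  1.69 -0.    1.14  1.59]
shift cm [ 0.07 -0.06 14.37]
world turn 0.1 tool turn (z down) -0.1
[316.6 158.2] [316.6 190.5]
```

View pics/w21.png

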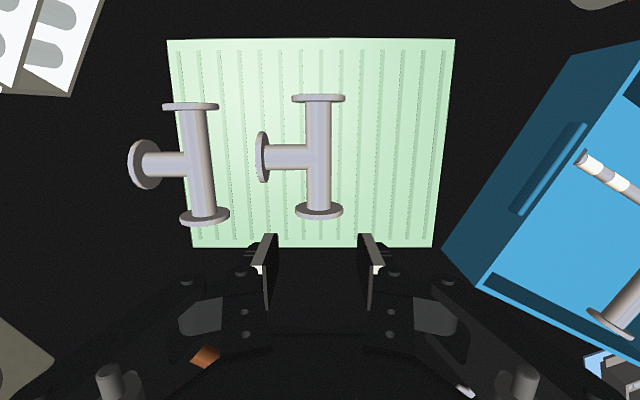

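Call:
jog_arm(deltas=[[[0.1,0,3,0,50],[0,0,3,0,50],[0,0,3,0,50],[0,0,2.5,0,50],[0,0,1.4,0,50],[0,0,0.8,0,50],[0,0,0.6,0,50],[0,0,0,0,50],[0,0,0,0,0],[0,0,0,0,0],[0,0,0,0,0],[0,0,0,0,0],[0,0,0,0,0],[0,0,0,0,0]]])

```text
time_s: 60.85
tool_pos: [428.4, 323.1, 19.4]
orientation: [0.962, 0.272, 0.001, -0.0]
wrist_force: [-0.1, -0.9, 6.8]
gripper_width: 21.5
```

Call:
jog_arm(deltas=[[[0,0,-0.5,0,0],[0,0,-1.5,0,0],[0,0,-2.5,0,0],[0,0,-2.5,0,0],[0,0,-2.5,0,0],[0,0,-2.5,0,0],[0,0,0,0,0],[0,0,0,0,0]]])

```text
time_s: 61.65
tool_pos: [427.4, 322.6, 138.0]
orientation: [0.962, 0.272, 0.0, -0.0]
wrist_force: [-0.8, -0.6, -3.7]
gripper_width: 21.7
```

```bash
python3 - <<'E'
from h import *
p=cr(-79,-10);print(p); go(*p,140,-85.8)
E
```

```text
[484.44453827  -2.25896235]
61.65 [427.4 322.6 138. ] x [0.852 0.523 0.   ] y [ 0.523 -0.852 -0.   ] z [ 0.  0. -1.] F [-0.8 -0.6 -3.7] w 21.654634357858715 q [0.57 0.34 1.72 0.   1.08 1.59]
shift cm [-12.13  30.67  -0.2 ]
world turn -27.3 tool turn (z down) 27.3
```

Call:
jog_arm(deltas=[[[-0.5,1.28,0,0,0],[-1.01,2.56,0,0,0],[-1.01,2.56,0,0,0],[-1.01,2.56,0,0,0],[-1.01,2.56,0,0,0],[-1.01,2.56,0,0,0],[-1.01,2.56,0,0,0],[-1.01,2.56,0,0,0],[-1.01,2.56,0,0,0],[-1.01,2.56,0,0,0],[-1.01,2.56,0,0,0],[-1.01,2.56,0,0,0],[-0.5,1.28,0,0,0],[0,0,0,6.8,0],[0,0,0,6.8,0],[0,0,0,6.8,0],[0,0,0,6.8,0],[0,0,0,0,0]]])

```text
time_s: 63.45
tool_pos: [483.8, -2.5, 137.1]
orientation: [0.999, 0.038, -0.001, -0.0]
wrist_force: [-0.1, -0.0, -3.4]
gripper_width: 21.3
```

```bash
python3 - <<'E'
from h import *
snap('wrist','w22');p=cr(-79,-10);print(p); go(*p,24,-85.8)
E
```

```text
[484.44453827  -2.25896235]
63.5 [484.   -2.4 137.3] x [ 0.997  0.078 -0.003] y [ 0.078 -0.997 -0.001] z [-0.003  0.    -1.   ] F [ 0.2 -0.2 -3.7] w 21.455519894510484 q [-0.09  0.28  1.82  0.    1.04  1.4 ]
shift cm [ 8.000e-02 -1.000e-02  1.133e+01]
world turn -0.3 tool turn (z down) 0.3
```

View pics/w22.png

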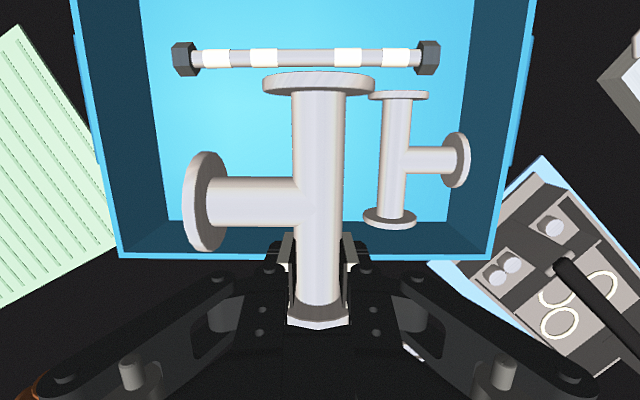

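Clear. Descend.

Call:
jog_arm(deltas=[[[0.1,0,2.5,0,0],[0,0,3,0,0],[0,0,2.5,0,0],[0,0,1.5,0,0],[0,0,0.8,0,0],[0,0,0.5,0,0],[0,0,0.4,0,0],[0,0,0.1,0,0],[0,0,0,0,0]]])

```text
time_s: 64.4
tool_pos: [486.6, -2.4, 25.8]
orientation: [0.999, 0.038, 0.001, 0.0]
wrist_force: [0.2, 0.4, -3.9]
gripper_width: 22.0
```

Call:
jog_arm(deltas=[[[0,0,0.2,0,0],[0,0,0.1,0,0],[0,0,0.1,0,0],[0,0,0,0,0]]])

```text
time_s: 64.8
tool_pos: [486.2, -2.4, 21.5]
orientation: [0.999, 0.038, 0.0, 0.0]
wrist_force: [-0.3, -0.1, -2.2]
gripper_width: 21.7
```

Call:
jog_arm(deltas=[[[0,0,0.1,0,0],[0,0,0,0,0],[0,0,0,0,45],[0,0,0,0,50],[0,0,0,0,50],[0,0,0,0,50],[0,0,-2,0,50],[0,0,-4,0,50],[0,0,-4,0,50],[0,0,-4,0,50],[0,0,0,0,50],[0,0,0,0,50]]])

```text
time_s: 66.0
tool_pos: [486.9, -2.4, 161.2]
orientation: [0.999, 0.038, 0.001, 0.0]
wrist_force: [-0.0, -0.9, 1.1]
gripper_width: 42.4
```

```bash
python3 - <<'E'
from h import *
s=load('w21')
a=w(s,191,107,40.5);b=w(s,204,215,40.5);c=w(s,198,162,40.5); d=w(s,150,163,40.5)
print(a,b,c,d,'run ang',np.degrees(np.arctan2(*(a-b)[[1,0]])),np.degrees(np.arctan2(*(d-c)[[1,0]])))
snap('wrist','w23')
s=snap('top','t23'); crop('t23',120,140,270,280,5,'t23c')
go(*mt(-31,100),160,-58.5)
E
```

```text
[433.7 458.   40.5] [347.3 404.2  40.5] [392.1 431.5  40.5] [367.5 470.3  40.5] run ang 31.909910220816485 122.37553999321203
66.1 [485.1  -2.2 159.2] x [ 0.997  0.076 -0.002] y [ 0.076 -0.997 -0.   ] z [-0.002  0.    -1.   ] F [0.9 0.  0.2] w 42.79804251450078 q [-0.09  0.26  1.79  0.    1.1   1.4 ]
shift cm [-8.280e+00 -4.235e+01 -4.000e-02]
world turn 27.2 tool turn (z down) -27.2
```

View pics/t23c.png

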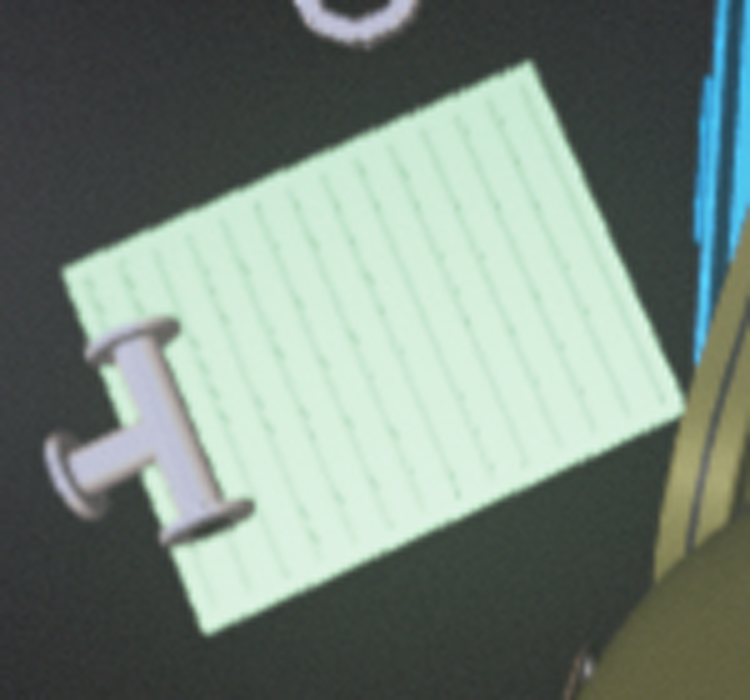

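View pics/w23.png

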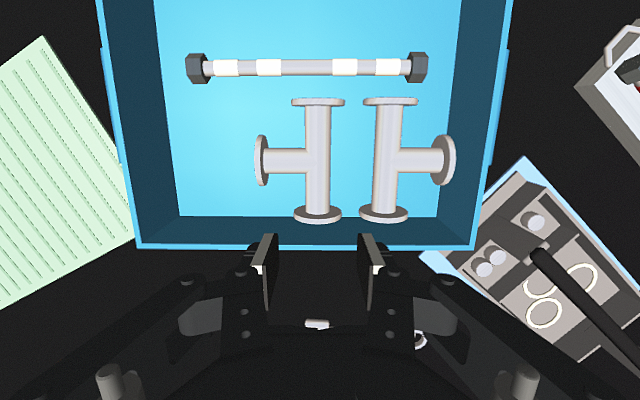

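```bash
python3 - <<'E'
from h import *
s=load('t23'); print(w(s,153,228,38))
go(364,414,160,-58.1)
E
```

```text
[379.1 434.1  38. ]
66.1 [485.1  -2.2 159.2] x [ 0.997  0.076 -0.002] y [ 0.076 -0.997 -0.   ] z [-0.002  0.    -1.   ] F [0.9 0.  0.2] w 42.79804251450078 q [-0.09  0.26  1.79  0.    1.1   1.4 ]
shift cm [-8.930e+00 -4.242e+01 -4.000e-02]
world turn 27.6 tool turn (z down) -27.6
```

Call:
jog_arm(deltas=[[[-0.32,-1.5,0,0,50],[-0.64,-3.03,0,0,50],[-0.64,-3.03,0,0,50],[-0.64,-3.03,0,0,50],[-0.64,-3.03,0,0,50],[-0.64,-3.03,0,0,50],[-0.64,-3.03,0,0,50],[-0.64,-3.03,0,0,50],[-0.64,-3.03,0,0,50],[-0.64,-3.03,0,0,50],[-0.64,-3.03,0,0,50],[-0.64,-3.03,0,0,50],[-0.64,-3.03,0,0,50],[-0.64,-3.03,0,0,50],[-0.32,-1.5,0,0,50],[0,0,0,-6.9,50],[0,0,0,-6.9,50],[0,0,0,-6.9,50],[0,0,0,-6.9,50],[0,0,0,0,50]]])

```text
time_s: 68.1
tool_pos: [363.9, 412.8, 159.2]
orientation: [0.961, 0.275, -0.001, 0.001]
wrist_force: [-0.6, -0.2, -0.3]
gripper_width: 42.5
```

```bash
python3 - <<'E'
from h import *
s=snap('wrist','w24')
go(364,414,17,-58.1)
print(px(s,[391,431,40.5]),px(s,[364,414,40.5]))
crop('w24',200,60,440,240,3.3,'w24c')
E
```

```text
68.15 [364.1 412.9 159.4] x [ 0.85   0.527 -0.002] y [ 0.527 -0.85   0.001] z [-0.002 -0.002 -1.   ] F [-0.2 -0.2 -0.4] w 42.50290136857957 q [ 0.77  0.34  1.66 -0.    1.15  1.79]
shift cm [ 0.08 -0.1  14.24]
world turn 0.1 tool turn (z down) -0.1
[316.1 157.3] [316.2 190.8]
```

View pics/w24c.png

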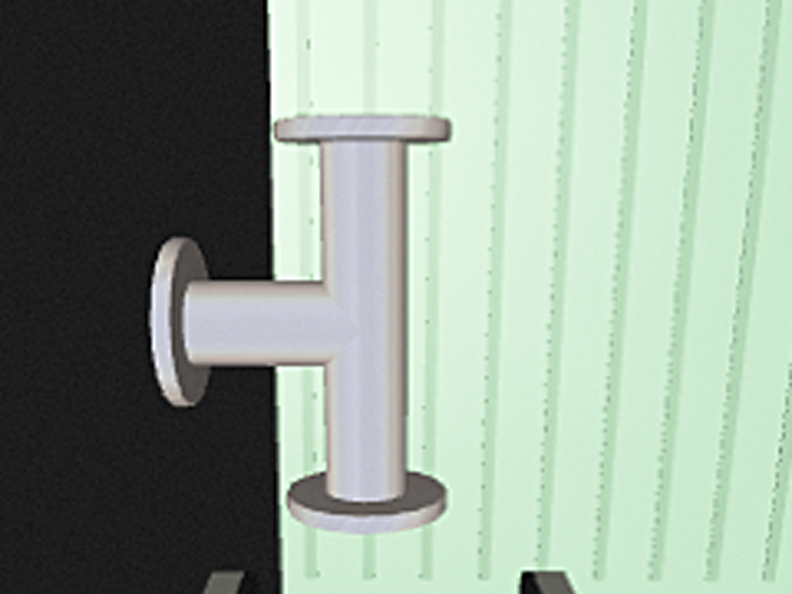

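Call:
jog_arm(deltas=[[[0,-0.6,3,0,50],[0,0,3,0,50],[0,0,3,0,50],[0,0,2.5,0,50],[0,0,1.3,0,50],[0,0,0.8,0,50],[0,0,0.5,0,50],[0,0,0,0,50],[0,0,0,0,0],[0,0,0,0,0],[0,0,0,0,0],[0,0,0,0,0],[0,0,0,0,0],[0,0,0,0,0]]])

```text
time_s: 69.55
tool_pos: [362.3, 419.3, 20.7]
orientation: [0.961, 0.275, 0.001, -0.001]
wrist_force: [-0.1, -1.5, 6.2]
gripper_width: 21.7
```

Call:
jog_arm(deltas=[[[0,0,-0.5,0,0],[0,0,-1.5,0,0],[0,0,-2.5,0,0],[0,0,-2.5,0,0],[0,0,-2.5,0,0],[0,0,-2.5,0,0],[0,0,0,0,0],[0,0,0,0,0]]])

```text
time_s: 70.35
tool_pos: [361.4, 418.4, 139.1]
orientation: [0.961, 0.275, 0.0, -0.0]
wrist_force: [-0.4, -0.1, -4.3]
gripper_width: 21.7
```

```bash
python3 - <<'E'
from h import *
p=cr(-79,80);print(p); go(*p,140,-85.8)
E
```

```text
[477.85310053  87.4993406 ]
70.35 [361.4 418.4 139.1] x [0.849 0.529 0.   ] y [ 0.529 -0.849 -0.   ] z [ 0.  0. -1.] F [-0.4 -0.1 -4.3] w 21.685151570908 q [0.78 0.36 1.68 0.   1.1  1.8 ]
shift cm [-7.61 34.25 -0.09]
world turn -27.7 tool turn (z down) 27.7
```

Call:
jog_arm(deltas=[[[-0.32,1.43,0,0,0],[-0.63,2.85,0,0,0],[-0.63,2.85,0,0,0],[-0.63,2.85,0,0,0],[-0.63,2.85,0,0,0],[-0.63,2.85,0,0,0],[-0.63,2.85,0,0,0],[-0.63,2.85,0,0,0],[-0.63,2.85,0,0,0],[-0.63,2.85,0,0,0],[-0.63,2.85,0,0,0],[-0.63,2.85,0,0,0],[-0.32,1.43,0,0,0],[0,0,0,6.9,0],[0,0,0,6.9,0],[0,0,0,6.9,0],[0,0,0,6.9,0],[0,0,0,0,0]]])

```text
time_s: 72.15
tool_pos: [477.0, 88.0, 138.1]
orientation: [0.999, 0.038, -0.002, 0.0]
wrist_force: [-0.5, -0.5, -3.7]
gripper_width: 21.4
```

```bash
python3 - <<'E'
from h import *
snap('wrist','w25');p=cr(-79,80);print(p); go(*p,24,-85.8)
E
```

```text
[477.85310053  87.4993406 ]
72.2 [477.1  88.1 138.3] x [ 0.997  0.078 -0.003] y [ 0.078 -0.997 -0.   ] z [-0.003 -0.    -1.   ] F [-0.4 -0.4 -2.9] w 21.591994232810507 q [0.1  0.28 1.82 0.   1.05 1.59]
shift cm [ 0.1   0.06 11.42]
world turn -0.3 tool turn (z down) 0.3
```

View pics/w25.png

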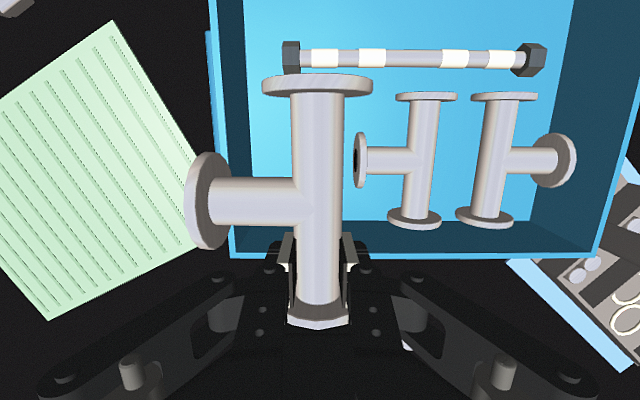

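Call:
jog_arm(deltas=[[[0.1,0.06,2.5,0,0],[0,0,3,0,0],[0,0,2.5,0,0],[0,0,1.5,0,0],[0,0,0.8,0,0],[0,0,0.5,0,0],[0,0,0.4,0,0],[0,0,0.1,0,0],[0,0,0,0,0]]])

```text
time_s: 73.1
tool_pos: [479.8, 87.8, 26.7]
orientation: [0.999, 0.038, 0.0, -0.0]
wrist_force: [-1.0, 0.1, -3.7]
gripper_width: 21.3
```

Call:
jog_arm(deltas=[[[0,0,0.2,0,0],[0,0,0.1,0,0],[0,0,0.1,0,0],[0,0,0.1,0,0],[0,0,0,0,0]]])

```text
time_s: 73.6
tool_pos: [479.6, 87.2, 23.3]
orientation: [0.999, 0.038, 0.001, 0.0]
wrist_force: [-4.7, -4.7, 14.9]
gripper_width: 21.4
```

Call:
jog_arm(deltas=[[[0,0,0,0,45],[0,0,0,0,50],[0,0,0,0,50],[0,0,0,0,50],[0,0,-2,0,50],[0,0,-4,0,50],[0,0,-4,0,50],[0,0,-4,0,50],[0,0,-4,0,50],[0,0,0,0,50],[0,0,0,0,50]]])

```text
time_s: 74.7
tool_pos: [479.9, 87.8, 202.1]
orientation: [0.999, 0.038, 0.001, 0.0]
wrist_force: [-0.5, -0.4, 0.4]
gripper_width: 42.5
```

```bash
python3 - <<'E'
from h import *
snap('wrist','w26');go(393.5,-281,205,-36.4)
E
```

```text
74.75 [478.8  87.7 200.8] x [ 0.997  0.076 -0.001] y [ 0.076 -0.997  0.   ] z [-0.001 -0.    -1.   ] F [ 0.1 -0.3 -1.3] w 42.70314256314508 q [ 0.09  0.21  1.73 -0.    1.2   1.59]
shift cm [-11.29  36.12  -0.41]
world turn 49.3 tool turn (z down) -49.3
```

View pics/w26.png

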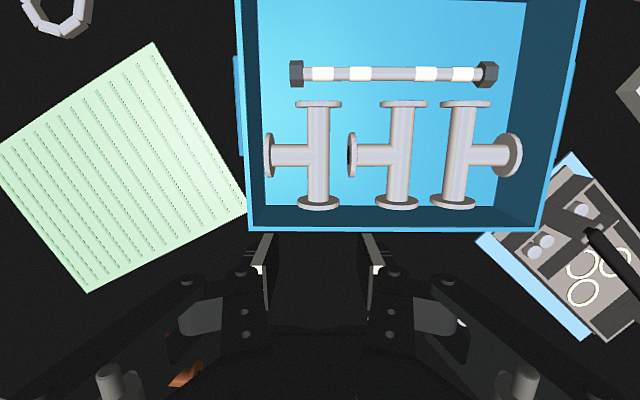

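Call:
jog_arm(deltas=[[[-0.47,1.5,0,0,100],[-0.94,3.01,0,0,100],[-0.94,3.01,0,0,100],[-0.94,3.01,0,0,100],[-0.94,3.01,0,0,100],[-0.94,3.01,0,0,100],[-0.94,3.01,0,0,100],[-0.94,3.01,0,0,100],[-0.94,3.01,0,0,100],[-0.94,3.01,0,0,100],[-0.94,3.01,0,0,100],[-0.94,3.01,0,0,100],[-0.47,1.5,0,0,100],[0,0,0,-7,100],[0,0,0,-7,100],[0,0,0,-7,100],[0,0,0,-7,100],[0,0,0,-7,100],[0,0,0,-7,100],[0,0,0,-7,100]]])

```text
time_s: 76.75
tool_pos: [393.4, -279.5, 199.6]
orientation: [0.892, 0.451, -0.001, -0.002]
wrist_force: [0.1, 0.5, -0.1]
gripper_width: 85.7
```

Call:
jog_arm(deltas=[[[0,0,0,0,100],[0,0,0,0,100]]])

```text
time_s: 76.95
tool_pos: [393.7, -280.0, 200.3]
orientation: [0.894, 0.448, -0.0, -0.001]
wrist_force: [-0.4, -0.8, -0.1]
gripper_width: 85.4
```

```bash
python3 - <<'E'
from h import *
s=snap('wrist','w27');go(393.5,-281,70,-36.4)
a=np.radians(53.6)
for d in (-103,0,103): print(px(s,[393.7+d*np.cos(a),-281+d*np.sin(a),95]))
E
```

```text
77.0 [ 393.8 -280.2  200.5] x [0.599 0.801 0.   ] y [ 0.801 -0.599 -0.002] z [-0.001  0.001 -1.   ] F [ 0.5  0.2 -0.3] w 85.136949763476 q [-0.71  0.21  1.73  0.    1.2  -0.06]
shift cm [-0.09  0.05 13.05]
world turn 0.4 tool turn (z down) -0.4
[318.7 294.5]
[318.2 196.6]
[317.7  74.7]
```

View pics/w27.png

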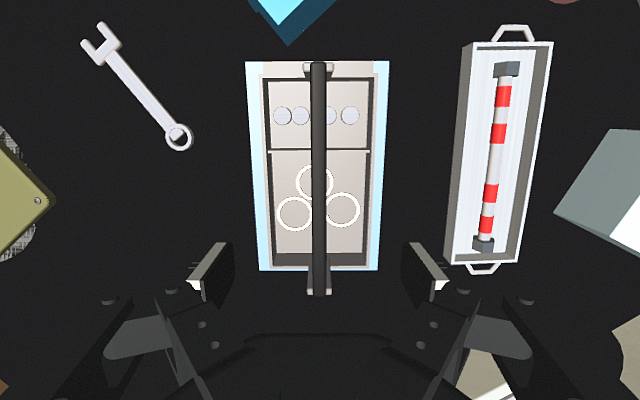

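Call:
jog_arm(deltas=[[[-0.1,0.05,2,-0.4,100],[0,0,3,0,100],[0,0,3,0,100],[0,0,2.5,0,100],[0,0,1.5,0,100],[0,0,1,0,100],[0,0,0,0,100],[0,0,0,0,0],[0,0,0,0,0],[0,0,0,0,0],[0,0,0,0,0],[0,0,0,0,0],[0,0,0,0,0],[0,0,0,0,0],[0,0,0,0,0]]], newtons=100)

```text
time_s: 78.5
tool_pos: [394.1, -282.0, 71.9]
orientation: [0.892, 0.452, 0.0, 0.0]
wrist_force: [-1.6, 0.7, 6.2]
gripper_width: 12.2
```

Call:
jog_arm(deltas=[[[0,0,-1,0,0],[0,0,-2,0,0],[0,0,-2.5,0,0],[0,0,-2.5,0,0],[0,0,-2.5,0,0],[0,0,-2.5,0,0],[0,0,-1.5,0,0],[0,0,0,0,0],[0,0,0,0,0]]])

```text
time_s: 79.4
tool_pos: [393.4, -281.5, 215.9]
orientation: [0.892, 0.452, -0.0, -0.0]
wrist_force: [-0.0, -0.1, -4.8]
gripper_width: 12.0
```

```bash
python3 - <<'E'
from h import *
s=snap('wrist','w28')
print(cr(0,0)); go(562.5,13.5,215,-85.8)
E
```

```text
[562.5  13.5]
79.45 [ 393.1 -281.1  215.2] x [0.592 0.806 0.   ] y [ 0.806 -0.592 -0.002] z [-0.002  0.002 -1.   ] F [-0.5  0.  -4.2] w 11.84568750941813 q [-0.71  0.19  1.71  0.    1.24 -0.08]
shift cm [33.78 -3.77  0.04]
world turn -49.5 tool turn (z down) 49.5
```

View pics/w28.png

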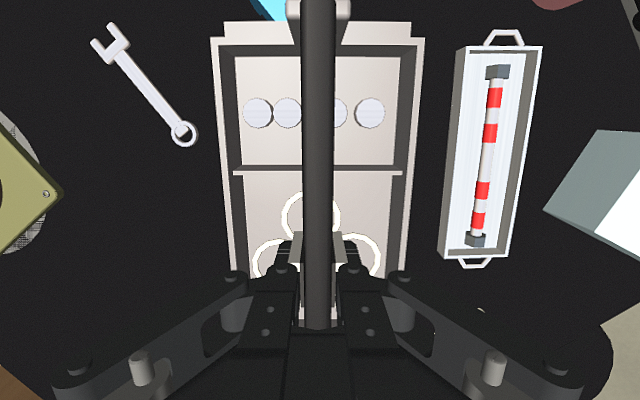

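```bash
python3 - <<'E'
from h import *
s=load('w27'); a=np.radians(53.6)
for u,v in [(318,62),(318,295),(318,72),(318,289)]:
    P=w(s,u,v,95)[:2]-[394.1,-282.0]; print(P@[np.cos(a),np.sin(a)],P@[-np.sin(a),np.cos(a)])
# tray tub/flange far & near edges at z=41(+3)
for v,z in [(62,41),(268,41)]:
    P=w(s,318,v,z)[:2]-[394.1,-282.0]; print('edge',P@[np.cos(a),np.sin(a)])
crop('w27',240,50,400,310,2.3,'w27c')
E
```

```text
113.08899092613704 0.6325593316744668
-103.03062990725594 1.5650242535055445
105.58924315228491 0.6940681001538741
-95.9503759385917 1.5669579582518076
edge 122.30900890289116
edge -103.67044436057537
```

View pics/w27c.png

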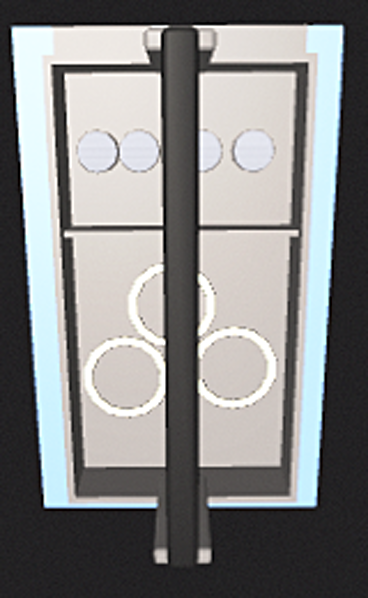

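```bash
python3 - <<'E'
from h import *
p=cr(-3.5,0);print(p); go(*p,215,-86)
E
```

```text
[559.00939933  13.24366631]
79.45 [ 393.1 -281.1  215.2] x [0.592 0.806 0.   ] y [ 0.806 -0.592 -0.002] z [-0.002  0.002 -1.   ] F [-0.5  0.  -4.2] w 11.84568750941813 q [-0.71  0.19  1.71  0.    1.24 -0.08]
shift cm [33.55 -4.04  0.04]
world turn -49.7 tool turn (z down) 49.7
```

```bash
python3 - <<'E'
from h import *
s=load('top0'); print(w(s,262,125,0),w(s,252,88,190),w(s,321,118,0))
E
```

```text
[710.1 193.5   0. ] [727.2 197.6 190. ] [749.1  27.3   0. ]
```

Call:
jog_arm(deltas=[[[1.4,-0.17,0,0,0],[2.8,-0.34,0,0,0],[2.8,-0.34,0,0,0],[2.8,-0.34,0,0,0],[2.8,-0.34,0,0,0],[2.8,-0.34,0,0,0],[2.8,-0.34,0,0,0],[2.8,-0.34,0,0,0],[2.8,-0.34,0,0,0],[2.8,-0.34,0,0,0],[2.8,-0.34,0,0,0],[2.8,-0.34,0,0,0],[1.4,-0.17,0,0,0],[0,0,0,7.1,0],[0,0,0,7.1,0],[0,0,0,7.1,0],[0,0,0,7.1,0],[0,0,0,7.1,0],[0,0,0,7.1,0],[0,0,0,7.1,0]]])

```text
time_s: 81.45
tool_pos: [558.8, 13.2, 215.1]
orientation: [0.999, 0.033, -0.001, -0.0]
wrist_force: [-0.0, 0.6, -4.2]
gripper_width: 11.7
```

Call:
jog_arm(deltas=[[[0,0,1.5,0,0],[0,0,1.5,0,0],[0,0,0,0,0],[0,0,0,0,0]]])

```text
time_s: 81.85
tool_pos: [559.0, 13.2, 185.5]
orientation: [0.999, 0.035, -0.001, -0.0]
wrist_force: [0.0, -0.1, -4.5]
gripper_width: 12.3
```

```bash
python3 - <<'E'
from h import *
s=snap('wrist','w29'); p=cr(-3.5,0);print(p); go(*p,145,-86)
s=snap('scene','s29'); crop('s29',230,160,420,310,4,'s29c')
E
```

```text
[559.00939933  13.24366631]
81.9 [559.8  13.2 186.2] x [ 0.998  0.07  -0.001] y [ 0.07  -0.998  0.   ] z [-0.001 -0.    -1.   ] F [ 1.3  0.7 -4.1] w 11.8647301342306 q [-0.05  0.32  1.6  -0.    1.22  1.45]
shift cm [-0.08 -0.01  4.12]
world turn -0.0 tool turn (z down) 0.0
```

View pics/w29.png

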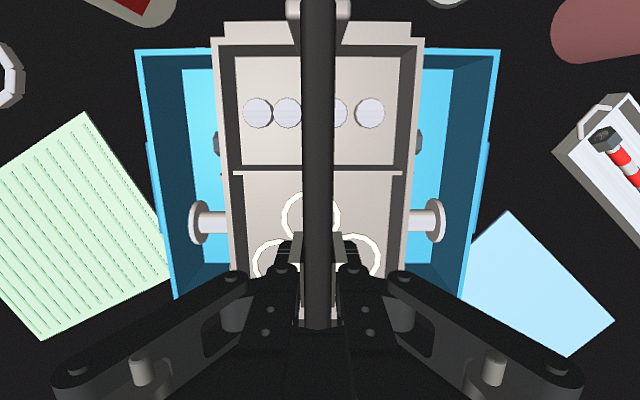

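View pics/s29c.png

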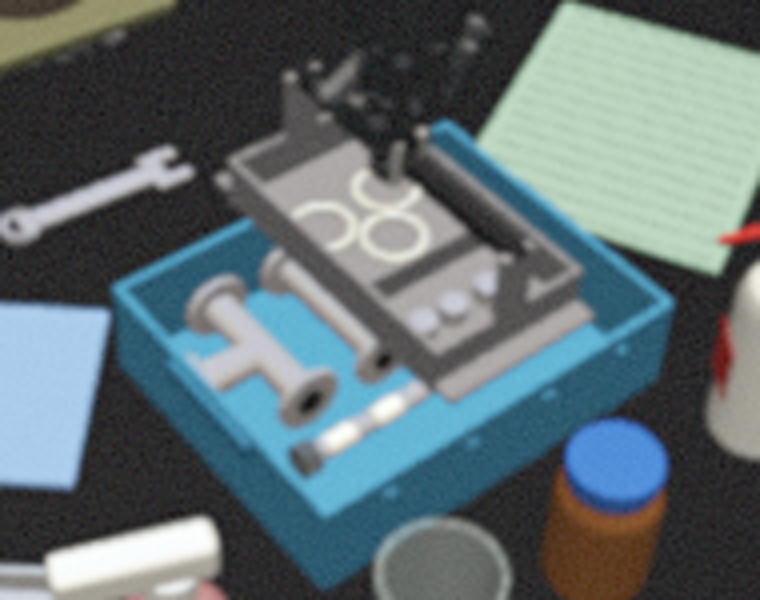

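```bash
python3 - <<'E'
from h import *
s=load('w29')
for u,v,z in [(270,22,129),(270,22,127),(250,45,157),(385,45,157),(150,49,78),(490,49,78)]:
    P=w(s,u,v,z)[:2]; print(u,v,z,P,(RC.T@(P-C0)).round(1))
E
```

```text
270 22 129 [683.   51.7] [123.   29.3]
270 22 127 [683.6  52.1] [123.6  29.6]
250 45 157 [663.3  57.5] [103.8  36.5]
385 45 157 [668.6 -16. ] [103.7 -37.2]
150 49 78 [671.7 157.3] [119.4 135.4]
490 49 78 [ 691.7 -117.8] [ 119.2 -140.4]
```

Call:
jog_arm(deltas=[[[0.1,0,1.5,0,0],[0,0,1.3,0,0],[0,0,0.7,0,0],[0,0,0.4,0,0],[0,0,0.2,0,0],[0,0,0.2,0,0],[0,0,0,0,0]]])

```text
time_s: 82.65
tool_pos: [561.0, 13.2, 143.4]
orientation: [0.999, 0.035, 0.0, -0.0]
wrist_force: [0.3, 0.9, -4.1]
gripper_width: 11.9
```

Call:
jog_arm(deltas=[[[0,0,0.1,0,0],[0,0,0.1,0,0],[0,0,0.1,0,0],[0,0,0,0,0],[0,0,0,0,0]]])

```text
time_s: 83.15
tool_pos: [561.1, 13.3, 140.9]
orientation: [0.999, 0.035, 0.0, -0.0]
wrist_force: [-1.7, 0.9, 1.7]
gripper_width: 12.3
```

Call:
jog_arm(deltas=[[[0,0,0.1,0,0],[0,0,0,0,0],[0,0,0,0,0]]])

```text
time_s: 83.45
tool_pos: [561.1, 13.3, 140.9]
orientation: [0.999, 0.035, 0.001, -0.0]
wrist_force: [-4.0, 0.6, 8.6]
gripper_width: 11.9
```

```bash
python3 - <<'E'
from h import *
st();s=snap('scene','s30'); crop('s30',230,160,420,310,4,'s30c')
E
```

```text
83.45 [561.1  13.3 140.9] x [0.998 0.07  0.001] y [ 0.07  -0.998 -0.   ] z [ 0.001  0.    -1.   ] F [-4.   0.6  8.6] w 11.873957084251233 q [-0.05  0.37  1.66  0.    1.11  1.45]
```

View pics/s30c.png

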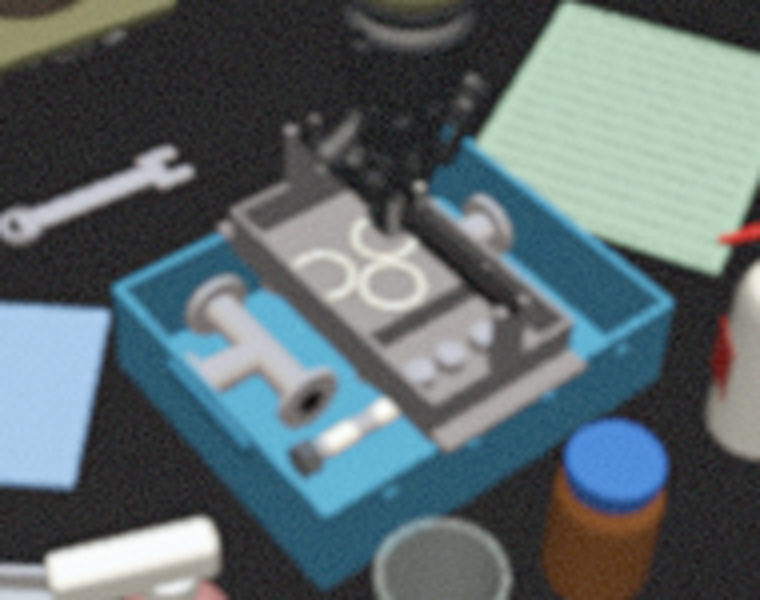

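Call:
jog_arm(deltas=[[[0,0,0,0,100],[0,0,0,0,100],[0,0,0,0,100],[0,0,0,0,100],[0,0,0,0,100],[0,0,0,0,100],[0,0,0,0,100],[0,0,-1,0,100],[0,0,-3,0,100],[0,0,-4,0,100],[0,0,-4,0,100],[0,0,-3,0,100],[-3,2,0,0,100],[-3,3,0,0,100],[-3,3,0,0,100],[-3,3,0,0,100],[-1,3,0,0,100],[0,3,0,0,100],[0,3,0,0,100],[0,3,0,0,100]]])

```text
time_s: 85.5
tool_pos: [447.1, -226.6, 290.4]
orientation: [0.999, 0.035, 0.001, 0.0]
wrist_force: [0.4, 1.8, 0.1]
gripper_width: 85.7
```

Call:
jog_arm(deltas=[[[0,3,0,0,100],[0,3,0,0,100],[0,0,0,0,100],[0,0,0,0,100]]])

```text
time_s: 85.9
tool_pos: [451.4, -285.6, 289.6]
orientation: [0.999, 0.034, 0.0, -0.0]
wrist_force: [-0.1, 0.6, 0.1]
gripper_width: 85.7
```

```bash
python3 - <<'E'
from h import *
st();s=snap('scene','s31'); snap('top','t31'); crop('t31',240,100,400,240,5,'t31c'); crop('s31',230,160,420,310,4,'s31c')
E
```

```text
85.9 [ 451.4 -285.6  289.6] x [0.998 0.069 0.   ] y [ 0.069 -0.998 -0.   ] z [ 0.  0. -1.] F [-0.1  0.6  0.1] w 85.69539011556422 q [-0.64  0.21  1.5   0.    1.44  0.86]
```

View pics/t31.png

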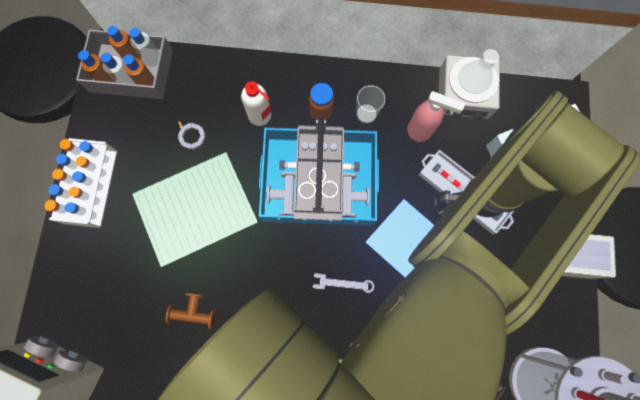

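View pics/t31c.png

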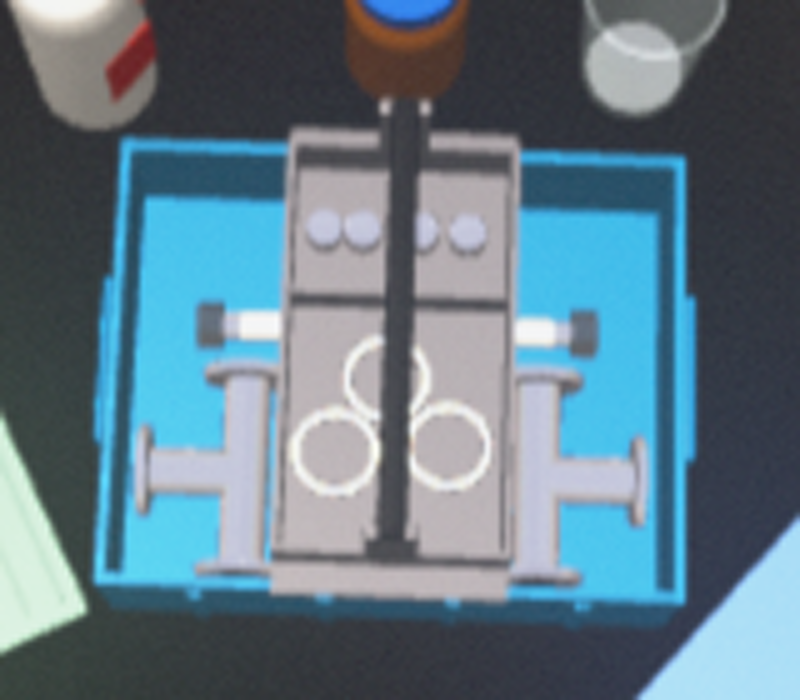

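View pics/s31.png

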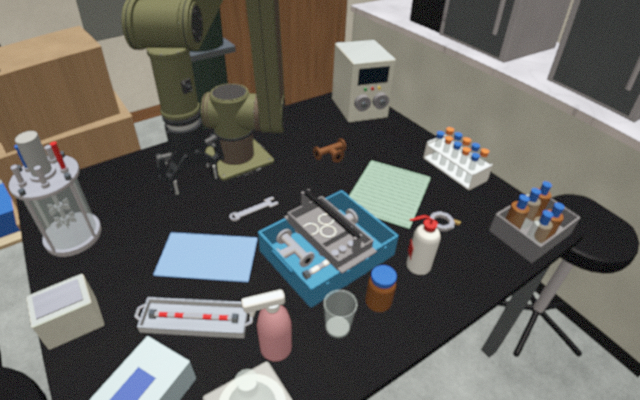

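```bash
python3 - <<'E'
from h import *
s=load('t31')
for u,v in [(405,98),(390,545)]:
    P=w(s,240+u/5,100+v/5,164)[:2]; print((RC.T@(P-C0)).round(1))
for u,v in [(290,128),(520,138),(505,600),(272,590)]:
    P=w(s,240+u/5,100+v/5,84)[:2]; print('flange',(RC.T@(P-C0)).round(1))
print(manip.finish_job())
E
```

```text
[111.6   0.9]
[-112.9    1.8]
flange [127.1  61.1]
flange [125.3 -61.1]
flange [-123.4  -57.4]
flange [-122.    60.4]
the job is handed in; nothing more can be done
None
```

I did the job in the order asked and handed it in at about 86 s; the hand-in reported no verdict.

- **What I did:** I set the lift-out tray on the middle of the blue pad and laid all three tees on the green mat. I then laid the red-banded tube flat along the pan. After that I put the tees back on the crate floor beside the white-banded tube and set the tray back across the crate.
- **Last checks:**
  - The final pictures show the tray over the crate's middle. I measured its flange ends at about x = +126 and −123 mm from the crate's centre, so both lie over the rims and the tray looks level.
  - The three tees and the white-banded tube are in the crate and the mat is empty. The tee under the tray is hidden in the last pictures; I saw it lying flat before the tray went back.
  - The red-banded tube lies along the pan. By eye, the bottles, jar, beaker, clamp and brown look-alike tee are where they were.
- **What went wrong or disagreed:**
  - On the first grip of the left-hand tee I went too low. The fingers pressed on a tube or nut with about 32 N, so I raised them and gripped again.
  - My first carry to the mat overshot by 28 mm, which I corrected before setting the tee down.
  - The same tee was found about 20 to 30 mm aside on the mat while the robot was elsewhere, still on the mat. I measured its place again before picking it up; my top-view and wrist-view estimates differed by about 12 mm, and I went by the wrist view.

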